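Put the carving tools away at the end of a session

TASK

Clear the carving bench: slide the rack's keeper fully open by its knob, hang every inshave (the two-handled hollowing knife with a U-shaped blade) in a bay of its own, one handle in the notch of each board and the blade hanging down between them, and then slide the keeper fully shut over them; lay the carving gouges flat in the long shallow tray and put the wooden offcuts in the squarish, deeper plywood scrap box. Leave the mallet, wax tin and carved bear where they stand.

Things in the scene. Friction and masses are not known exactly. Their poses are not given: they have to be found in the camera images.
- rack: Fixed wooden rack for inshaves, base 150 x 236 x 15 mm. Origin: centre of its underside on the bench; z up; x across its two notched boards, y along them. Boards 18 mm thick, 216 mm long, top edge 119 mm above the bench, at x = -54 mm (front, towards the robot) and +54 mm (rear), 90 mm clear between them. Opposite notches at y = -50 and y = +50 mm form two bays, both empty at the start.
- bay_1 (a point): Middle of the bay at rack y = -50 mm, halfway between the boards, 97 mm above the bench: where the handle axis of a hung inshave lies. Axes as the rack's. Notches: open at the top, 30 mm wide, mouth rounded to 12 mm radius, flat bottom 85 mm above the bench. Either bay may be used.
- bay_2 (a point): The same for the bay at rack y = +50 mm.
- keeper (a joint): Steel keeper of the rack: a bar sliding along the front board, with two fingers 5 mm thick on the board's top edge. 0 m = shut (fingers over the front notches, nothing goes in or out); 0.040 m = fully open (end stop). It opens towards the rack's +y, closes towards -y, and stays where it is left (friction about 1.5 N).
- keeper_knob (a point): Middle height of the keeper's upright round wooden knob, 18 mm in diameter, 24 mm tall (its top is 12 mm above this point, the steel finger it stands on 12 mm below). It moves with the keeper. Axes as the rack's.
- inshave_1: Inshave: two round handles, 24 mm thick, on one axis, reaching 38 to 103 mm either side of the origin (on the axis, midway) along x; a U-shaped steel blade between them, strip 5 mm thick, 22 mm wide along z, bowing out to 60 mm in +y. Starts flat on the bench, z up, origin 12 mm high. 180 g. May be absent (None).
- inshave_2: Inshave: two round handles, 24 mm thick, on one axis, reaching 38 to 103 mm either side of the origin (on the axis, midway) along x; a U-shaped steel blade between them, strip 5 mm thick, 22 mm wide along z, bowing out to 60 mm in +y. Starts flat on the bench, z up, origin 12 mm high. 180 g. May be absent (None).
- inshave_1_bow (a point): Middle of the outermost part of the blade of inshave_1: 58 mm from its origin in +y. The centre of mass lies about 22 mm from the origin towards this point, so with both handles free in notches the blade swings down by itself. None if absent.
- inshave_2_bow (a point): Middle of the outermost part of the blade of inshave_2: 58 mm from its origin in +y. The centre of mass lies about 22 mm from the origin towards this point, so with both handles free in notches the blade swings down by itself. None if absent.
- gouge_1: Carving gouge with a dark turned handle, 214 mm long, lying. Origin: centre of its underside (on the bench). x runs along it: the handle from x = -107 to +12 mm (22 to 24 mm thick, its axis 12 mm above the origin, best taken at about x = -35 mm), then the thin steel blade towards +x. About 145 g. It may roll over if knocked: the origin is then at its side or top.
- gouge_2: Carving gouge with a dark turned handle, 223 mm long, lying. Origin: centre of its underside (on the bench). x runs along it: the handle from x = -111 to +12 mm (22 to 24 mm thick, its axis 12 mm above the origin, best taken at about x = -35 mm), then the thin steel blade towards +x. About 145 g. It may roll over if knocked: the origin is then at its side or top.
- gouge_1_mid (a point): Point on the axis of gouge_1, 12 mm from its origin in z, halfway along its length; stays in its middle however it has rolled. Axes as its body's.
- gouge_2_mid (a point): Point on the axis of gouge_2, 12 mm from its origin in z, halfway along its length; stays in its middle however it has rolled. Axes as its body's.
- offcut_long_mid (a point): Centre of the solid offcut_long. None if absent.
- offcut_short_mid (a point): Centre of the solid offcut_short. None if absent.
- offcut_long: Hardwood offcut, a bar 30 x 110 x 20 mm (x, y, z). Origin: centre of its underside. About 40 g. May be absent (None).
- offcut_short: Hardwood offcut, a block 45 x 60 x 45 mm (x, y, z). Origin: centre of its underside. About 75 g. May be absent (None).
- tool_tray: Fixed shallow wooden tray for the gouges. Origin: centre of its underside; z up. Outside 140 mm (x) by 250 mm (y), foot 5 mm wider all round, 35 mm tall; walls and floor 5 mm, so inside 130 x 240 mm: room for two gouges side by side along y.
- scrap_box: Fixed plywood scrap box for the offcuts. Origin: centre of its underside; z up. Outside 160 mm (x) by 150 mm (y), 55 mm tall; walls and floor 6 mm, cleats 10 mm square in the corners; inside 148 x 138 mm.
- mallet: Bystander: turned carver's mallet, standing on its head, 66 mm thick, 220 mm tall. Origin: centre of its underside.
- wax: Bystander: flat round wax tin, 77 mm in diameter, 31 mm tall. Origin: centre of its underside.
- bear: Bystander: roughly carved sitting bear, 61 x 63 x 96 mm. Origin: centre of its underside.

How it is judged:
By the outcome, as a careful person would: the job done as asked, in the order asked, and still so for the second after the job is handed in, with the robot touching nothing.
Of inshave_1, inshave_2 only 1 to 2 are there at a start; the rules pass over those that are not, and their reading is None.
Of offcut_long, offcut_short only 1 to 2 are there at a start; the rules pass over those that are not, and their reading is None.
At some moment in a run one of gouge_1, gouge_2, offcut_long, offcut_short may be knocked a few centimetres aside while the robot is not near it.
Once in a run the grip may slacken for a moment while it holds something.
It also fails if it takes over 210 s, if anything falls off the work surface, if the arm or the gripper's body presses on something with over 40 N, if the wrist force passes 120 N, or if a joint passes its speed limit or range.

ROBOT

A 6-joint arm with a two-finger parallel gripper is mounted at the origin on a cart in front of the work surface, level with it; the furniture and walls round the work are solid. World frame = base frame: x ahead of the robot, y to its left, z up, the work surface at z = 0. Lengths are in mm, angles in rad, forces in N, time in s.
With the tool pointing down it reaches from about 350 to 775 mm from the base axis. Payload 7.3 kg.
Tool frame: the origin (TCP) lies at the very end of the fingers, on their centre line; the grasp point (between the pads) lies 19 mm behind it; z points along the fingers, y is the line along which they close (so a half turn about z gives the same grasp; the last joint's range is limited). The gripper opens to 92 mm and grips with 3 to 60 N. Pads are 19 mm wide; open, the fingers measure 130 mm over their backs; the gripper's body (75 mm by 190 mm) begins 47 mm behind the grasp point.
Start: joints at [-1.339, 0.342, 1.524, -0, 1.275, -0.146], TCP at [193.683, -487.987, 226.741] pointing down, gripper open.
Joint ranges: [-2.53, 2.53], [-0.77, 2.02], [0.04, 2.7], [-1, 4.14], [0.28, 2.66], [-3.11, 3.11]. Speed limits (rad/s): [2.57, 2.57, 3.14, 3.14, 3.14, 3.14].

INTERFACE

Orientations are given as [roll, pitch, yaw] about the fixed x, y, z axes, in that order (R = Rz(yaw) Ry(pitch) Rx(roll)).
In Python, from plant import bot gives the robot as it stands.
- The arm moves only by the tool send_rows, never from a script. Its argument "rows" is a list of rows, each an object of numbers: "x", "y", "z": the shift along the tool's x, y, z in units of 0.2 m (1.0 is 0.2 m); "ax", "ay", "az": the turn, a rotation vector about the tool's x, y, z in units of 60 degrees (1.0 is 60 degrees); "jaw": the opening, from -1 (shut) to 1 (fully open), so that 0 is half open. In form: [{"x": .., "y": .., "z": .., "ax": .., "ay": .., "az": .., "jaw": ..}, ...]. A call has exactly 10 rows; each row is the pose to reach, as a shift and turn from the pose commanded when the call began, along the tool's axes at that moment; what a row does not reach only later rows make up. A row lasts 1/8 s, in which the tool goes at most 62.5 mm and 10.7 degrees, less where a joint would pass 70% of its speed; a pose out of reach is approached as far as the arm can. A call with a number of a shift or a turn outside -1 to 1 is refused whole. A call with a gripper value outside its range is refused whole. The fingers move at their own pace and stop on an object; the grip force is fixed at half the most. Time passes only in rows, so rows that repeat a pose let the fingers close, or fill a call up. It gives the time, the measured TCP pose, the force, the opening and the grip force at its end, in the units of the state.
- bot.get_obs(): the state, without advancing time (a new reading comes with each control period).
- bot.capture(name): name is "scene" or "top" or "wrist"; returns (picture, depth): 400x640x3 uint8, red, green, blue; 400x640 float32, mm along the optical axis (not along the pixel's ray), 0 where there is no reading.
- bot.camera_model(name): a dict with "vertical_fov" (degrees; the focal length in pixels is half the picture's height over the tangent of half this angle, whatever the lens; pixels are square), "cx", "cy" (the principal point, pixels), "R" (3x3) and "t" (3): a world point X has camera coordinates R X + t; the wrist camera has in their place "T_tool_cam" (4x4, takes a point from camera to tool coordinates, whose origin is the TCP and whose axes are the flange's). Camera axes: x right, y down, z forward; pixel columns grow to the right and rows downward; lengths in mm; the calibration is good to about 2 mm. A picture is of the moment at which its call begins: read the wrist's pose just before it. camera_model takes no time and is no camera call.
- bot.close_job(): hands the job in; it is judged then, once.
The state is a dict: "time": time; "joint_positions": joint angles; "dq": joint speeds; "tau": joint torques, N m; "tool_pos": TCP position; "tcp_rot": TCP orientation; "contact_force": force on the tool from outside, world axes, zero at the start; "moment": the same for the moment, N m; "grip_width": finger opening in mm; "finger_force": force on a finger pad.
Only numpy, scipy, OpenCV 4.12 (cv2) and the standard library are available. Lean on these libraries where they do the work, as an engineer would, in place of code of your own. Each camera call takes 0.05 s, during which the arm holds its last target. There are 200 camera calls.

## Working session

There is one attempt and no reset: what is moved stays moved. The work goes in short steps, Python scripts to look and compute and a tool call to move; the robot and the scene stay as the last step left them, time stands still between calls to the robot, and variables do not carry over. Pictures are saved under pics/ and viewed, at most 14 in all, crops included, and the job is handed in when it is done.

Besides the shell and the picture viewer there is one more tool, called after "Request:" by a JSON object that holds its "api" and its "payload", one argument or row to a line. send_rows: Moves the arm, as the interface text tells. Its arguments: {"type":"object","properties":{"rows":{"type":"array","items":{"type":"object","properties":{"x":{"type":"number","minimum":-1,"maximum":1},"y":{"type":"number","minimum":-1,"maximum":1},"z":{"type":"number","minimum":-1,"maximum":1},"ax":{"type":"number","minimum":-1,"maximum":1},"ay":{"type":"number","minimum":-1,"maximum":1},"az":{"type":"number","minimum":-1,"maximum":1},"jaw":{"type":"number"}}}}},"required":["rows"]}

```bash
ls; mkdir -p pics; python3 - <<'E'
from plant import bot
import cv2,numpy as np
o=bot.get_obs();print(o)
for n in("scene","top","wrist"):
    p,d=bot.capture(n);cv2.imwrite(f"pics/{n}0.png",p[:,:,::-1]);np.savez(f"{n}0.npz",p=p,d=d)
    m=bot.camera_model(n);print(n,m)
E
```

```text
pics
{'time': 0.0, 'joint_positions': array([-1.33900555e+00,  3.42762933e-01,  1.52502542e+00,  1.45669195e-05,
        1.27543863e+00, -1.45996880e-01]), 'dq': array([ 0.00093453, -0.00085165,  0.00100033,  0.00066861, -0.00058906,
        0.00078701]), 'tau': array([-8.28577104e-04, -4.31244457e+01, -2.44216204e+01,  7.17143691e-02,
        5.60430670e-02, -1.42741069e-04]), 'tool_pos': array([ 193.58223152, -487.55166199,  226.0211857 ]), 'tcp_rot': array([-3.13997773e+00, -2.51541748e-04,  3.77783204e-01]), 'contact_force': array([-0.32473454,  0.14138826,  0.69223928]), 'moment': array([-0.02033328,  0.00468056,  0.00906077]), 'finger_force': 0.0, 'grip_width': 91.66125938751831}
scene {'vertical_fov': 43.26409652899641, 'cx': 308.66038498187334, 'cy': 201.76955726135574, 'R': array([[-0.47844162, -0.87797142, -0.01611847],
       [-0.60028093,  0.34040383, -0.72373202],
       [ 0.64090282, -0.33658791, -0.68989286]]), 't': array([ 310.39833533,  415.54306537, 1533.99716917])}
top {'vertical_fov': 42.24685124902025, 'cx': 322.7478546429393, 'cy': 209.36855777400655, 'R': array([[ 0.011482  , -0.99992725,  0.0036967 ],
       [-0.99363099, -0.01182398, -0.11206093],
       [ 0.11209649, -0.00238647, -0.99369446]]), 't': array([  -5.62100382,  565.16591701, 1575.45846261])}
wrist {'vertical_fov': 69.163520318595, 'cx': 322.79358576058024, 'cy': 199.96913615358844, 'T_tool_cam': array([[ 6.83751013e-04, -9.51237208e-01, -3.08459569e-01,
         8.34493112e+01],
       [ 9.99998220e-01,  1.19277184e-03, -1.46164751e-03,
        -1.05141114e+00],
       [ 1.75829538e-03, -3.08458021e-01,  9.51236331e-01,
        -1.58518629e+02],
       [ 0.00000000e+00,  0.00000000e+00,  0.00000000e+00,
         1.00000000e+00]])}
```

View pics/top0.png

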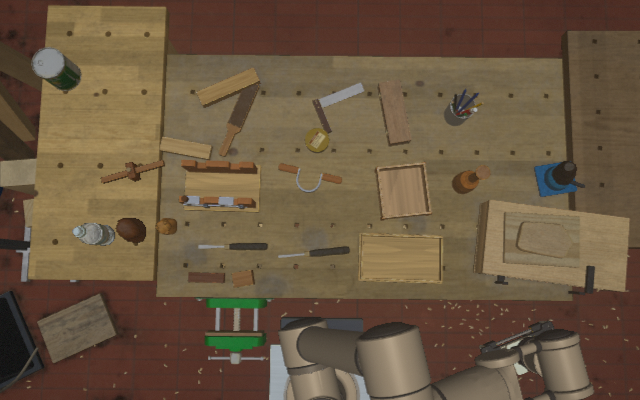

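View pics/scene0.png

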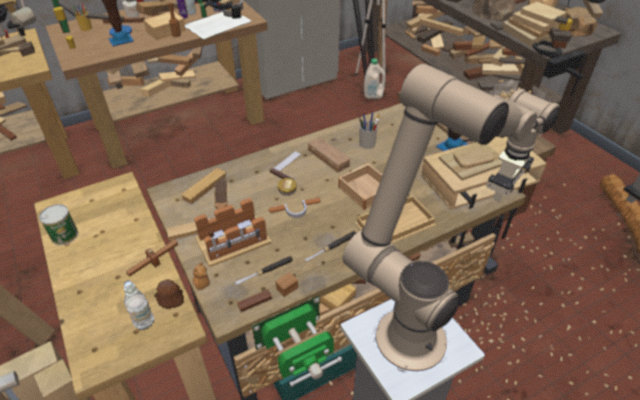

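```bash
cat > h.py <<'E'
from plant import bot
import cv2,numpy as np
from scipy.spatial.transform import Rotation as Ro
def K(m):
    f=200/np.tan(np.radians(m["vertical_fov"]/2)); return f,m["cx"],m["cy"]
def cam(name,obs=None):
    m=bot.camera_model(name)
    if name!="wrist": R=np.array(m["R"]); return K(m),R.T,-R.T@np.array(m["t"])
    T=np.array(m["T_tool_cam"]); Rt=Ro.from_euler("xyz",obs["tcp_rot"]).as_matrix()
    return K(m),Rt@T[:3,:3],Rt@T[:3,3]+obs["tool_pos"]
def ray(c,uv,z):
    (f,cx,cy),R,t=c; uv=np.atleast_2d(uv).astype(float)
    d=np.c_[(uv[:,0]-cx)/f,(uv[:,1]-cy)/f,np.ones(len(uv))]@R.T
    return t+d*((z-t[2])/d[:,2])[:,None]
def cloud(c,d):
    (f,cx,cy),R,t=c; v,u=np.mgrid[:400,:640]
    P=np.stack([(u-cx)/f*d,(v-cy)/f*d,d],-1)@R.T+t; P[d==0]=np.nan; return P
def shot(name,save=None):
    o=bot.get_obs(); p,d=bot.capture(name)
    if save: cv2.imwrite(f"pics/{save}.png",p[:,:,::-1])
    return p,d,cam(name,o),o
def go(x,y,z,yaw,o=None):
    "units for a move to a tool-down pose"
    o=o or bot.get_obs(); R=Ro.from_euler("xyz",o["tcp_rot"])
    s=R.inv().apply(np.array([x,y,z])-o["tool_pos"])/200
    r=(R.inv()*Ro.from_euler("xyz",[np.pi,0,yaw])).as_rotvec()/np.radians(60)
    print("xyz",s.round(3),"axyz",r.round(3))
E
python3 - <<'E'
from h import *
z=np.load("top0.npz");p,d=z["p"],z["d"]
cv2.imwrite("pics/topz.png",cv2.resize(p[130:300,150:460,::-1],None,fx=2.5,fy=2.5,interpolation=cv2.INTER_CUBIC))
c=cam("top");P=cloud(c,d);np.set_printoptions(precision=0,suppress=True)
for n,u,v in [("bench",290,220),("rackboard",220,167),("tray",400,258),("box",403,192),("g",330,252),("short",242,279),("long",207,277),("bear",167,226),("mallet",468,180),("wax",318,139),("block",185,148)]: print(n,P[v,u])
E
```

```text
bench [534. 104.  -1.]
rackboard [680. 309. 109.]
tray [ 418. -243.    0.]
box [ 627. -253.    5.]
g [434. -23.  22.]
short [348. 243.  49.]
long [353. 355.  20.]
bear [504. 466.  83.]
mallet [ 647. -426.  122.]
wax [790.  19.  23.]
block [756. 438.  24.]
```

View pics/topz.png

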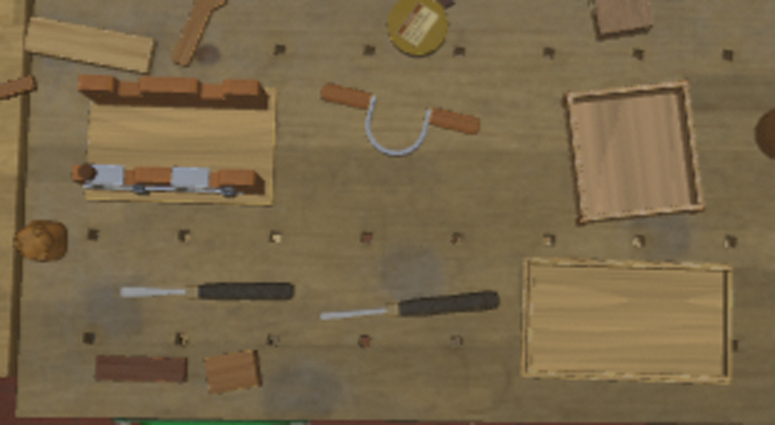

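```bash
cat > meas.py <<'E'
from h import *
np.set_printoptions(precision=1,suppress=True)
z=np.load("top0.npz");p,d=z["p"],z["d"];c=cam("top");P=cloud(c,d);Z=P[...,2]
def box(n,u0,v0,u1,v1,zl,zh):
    m=np.zeros((400,640),bool);m[v0:v1,u0:u1]=1;m&=(Z>zl)&(Z<zh)
    q=P[m]; (cx,cy),(w,h),a=cv2.minAreaRect(q[:,:2].astype(np.float32))
    print(n,len(q),"ctr",round(cx,1),round(cy,1),"size",round(w,1),round(h,1),"ang",round(a,1),"z90",np.nanpercentile(q[:,2],[50,95]))
    return q
box("rackbase",170,150,270,220,9,22)
box("rear",170,155,270,178,100,135)
q=box("front",170,185,270,215,100,118)
box("knob",178,190,192,208,132,160)
box("ins",272,158,350,195,8,40)
box("g2",275,240,352,262,8,40)
box("g1",195,238,272,254,8,40)
box("long",185,268,227,287,8,60)
box("short",228,268,258,290,20,60)
box("tray",350,228,450,290,28,45)
box("box",370,158,440,225,48,65)
E
python3 meas.py
```

```text
rackbase 2198 ctr 644.6 330.0 size 220.8 310.4 ang 1.5 z90 [14.9 20.4]
rear 377 ctr 688.0 318.6 size 215.5 19.3 ang 88.9 z90 [116.8 123.5]
front 139 ctr 578.0 319.6 size 213.6 23.0 ang 89.0 z90 [114.7 117.7]
knob 38 ctr 580.9 400.2 size 16.1 19.3 ang 32.9 z90 [147.1 151.3]
ins 403 ctr 674.5 47.4 size 109.3 224.9 ang 10.4 z90 [19.8 26.8]
g2 390 ctr 438.4 26.6 size 65.4 224.2 ang 0.7 z90 [19.4 26.6]
g1 357 ctr 442.5 279.4 size 32.6 217.0 ang 4.1 z90 [18.4 26.2]
long 366 ctr 353.9 360.8 size 46.1 118.8 ang 0.6 z90 [19.9 25.8]
short 310 ctr 350.1 243.8 size 44.8 60.4 ang 10.5 z90 [44.6 49.9]
tray 445 ctr 419.2 -242.6 size 251.7 139.9 ang 88.8 z90 [34.2 41. ]
box 409 ctr 626.3 -246.4 size 161.6 153.7 ang 6.7 z90 [54.5 59.5]
```

Request:
{"api": "send_rows", "payload": {
  "rows": [
    {"x":0.2,"y":-0.1,"az":0.08,"jaw":1},
    {"x":0.4,"y":-0.2,"az":0.16,"jaw":1},
    {"x":0.6,"y":-0.3,"az":0.24,"jaw":1},
    {"x":0.8,"y":-0.4,"az":0.32,"jaw":1},
    {"x":0.96,"y":-0.53,"az":0.38,"jaw":1},
    {"x":0.96,"y":-0.53,"az":0.38,"jaw":0},
    {"x":0.96,"y":-0.53,"az":0.38,"jaw":0},
    {"x":0.96,"y":-0.53,"az":0.38,"jaw":0},
    {"x":0.96,"y":-0.53,"az":0.38,"jaw":0},
    {"x":0.96,"y":-0.53,"az":0.38,"jaw":0}
  ]
}}

```text
schema error: expected keys x, y, z, ax, ay, az, jaw
```

Request:
{"api": "send_rows", "payload": {
  "rows": [
    {"x":0.1,"y":-0.3,"jaw":0},
    {"x":0.2,"y":-0.6,"jaw":0},
    {"x":0.3,"y":-0.9,"jaw":0},
    {"x":0.36,"y":-1,"jaw":0},
    {"x":0.36,"y":-1,"jaw":0},
    {"x":0.36,"y":-1,"jaw":0},
    {"x":0.36,"y":-1,"jaw":0},
    {"x":0.36,"y":-1,"jaw":0},
    {"x":0.36,"y":-1,"jaw":0},
    {"x":0.36,"y":-1,"jaw":0}
  ]
}}

```text
schema error: expected keys x, y, z, ax, ay, az, jaw
```

Request:
{"api": "send_rows", "payload": {
  "rows": [
    {"x":0.1,"y":-0.3,"jaw":0},
    {"x":0.2,"y":-0.6,"jaw":0},
    {"x":0.3,"y":-0.9,"jaw":0},
    {"x":0.36,"y":-1,"jaw":0},
    {"x":0.36,"y":-1,"jaw":0},
    {"x":0.36,"y":-1,"jaw":0},
    {"x":0.36,"y":-1,"jaw":0},
    {"x":0.36,"y":-1,"jaw":0},
    {"x":0.36,"y":-1,"jaw":0},
    {"x":0.36,"y":-1,"jaw":0}
  ]
}}

```text
schema error: expected keys x, y, z, ax, ay, az, jaw
```

Request:
{"api": "send_rows", "payload": {
  "rows": [
    {"x":0.1,"y":-0.3,"jaw":0},
    {"x":0.2,"y":-0.6,"jaw":0},
    {"x":0.2,"y":-0.9,"jaw":0},
    {"x":0.2,"y":-1,"jaw":0},
    {"x":0.2,"y":-1,"jaw":0},
    {"x":0.2,"y":-1,"jaw":0},
    {"x":0.2,"y":-1,"jaw":0},
    {"x":0.2,"y":-1,"jaw":0},
    {"x":0.2,"y":-1,"jaw":0},
    {"x":0.2,"y":-1,"jaw":0}
  ]
}}

```text
schema error: expected keys x, y, z, ax, ay, az, jaw
```

Request:
{"api": "send_rows", "payload": {
  "rows": [
    {"x":0.2,"y":-0.1,"z":0,"ax":0,"ay":0,"az":0.08,"jaw":0},
    {"x":0.4,"y":-0.2,"z":0,"ax":0,"ay":0,"az":0.16,"jaw":0},
    {"x":0.6,"y":-0.3,"z":0,"ax":0,"ay":0,"az":0.24,"jaw":0},
    {"x":0.8,"y":-0.4,"z":0,"ax":0,"ay":0,"az":0.32,"jaw":0},
    {"x":0.96,"y":-0.53,"z":0,"ax":0,"ay":0,"az":0.38,"jaw":0},
    {"x":0.96,"y":-0.53,"z":0,"ax":0,"ay":0,"az":0.38,"jaw":0},
    {"x":0.96,"y":-0.53,"z":0,"ax":0,"ay":0,"az":0.38,"jaw":0},
    {"x":0.96,"y":-0.53,"z":0,"ax":0,"ay":0,"az":0.38,"jaw":0},
    {"x":0.96,"y":-0.53,"z":0,"ax":0,"ay":0,"az":0.38,"jaw":0},
    {"x":0.96,"y":-0.53,"z":0,"ax":0,"ay":0,"az":0.38,"jaw":0}
  ]
}}

```text
time: 1.4
tool_pos: [332.7, -319.1, 226.7]
tcp_rot: [3.142, 0.0, -0.021]
contact_force: [-0.0, -0.8, -0.6]
grip_width: 46.0
finger_force: 0.0
```

Request:
{"api": "send_rows", "payload": {
  "rows": [
    {"x":0.1,"y":-0.25,"z":0,"ax":0,"ay":0,"az":0,"jaw":0},
    {"x":0.2,"y":-0.5,"z":0,"ax":0,"ay":0,"az":0,"jaw":0},
    {"x":0.3,"y":-0.75,"z":0,"ax":0,"ay":0,"az":0,"jaw":0},
    {"x":0.36,"y":-1,"z":0,"ax":0,"ay":0,"az":0,"jaw":0},
    {"x":0.36,"y":-1,"z":0,"ax":0,"ay":0,"az":0,"jaw":0},
    {"x":0.36,"y":-1,"z":0,"ax":0,"ay":0,"az":0,"jaw":0},
    {"x":0.36,"y":-1,"z":0,"ax":0,"ay":0,"az":0,"jaw":0},
    {"x":0.36,"y":-1,"z":0,"ax":0,"ay":0,"az":0,"jaw":0},
    {"x":0.36,"y":-1,"z":0,"ax":0,"ay":0,"az":0,"jaw":0},
    {"x":0.36,"y":-1,"z":0,"ax":0,"ay":0,"az":0,"jaw":0}
  ]
}}

```text
time: 2.65
tool_pos: [409.0, -120.4, 226.7]
tcp_rot: [3.141, -0.0, -0.021]
contact_force: [0.1, 0.0, 0.2]
grip_width: 46.1
finger_force: 0.0
```

Request:
{"api": "send_rows", "payload": {
  "rows": [
    {"x":0.1,"y":-0.25,"z":0,"ax":0,"ay":0,"az":0,"jaw":0},
    {"x":0.2,"y":-0.5,"z":0,"ax":0,"ay":0,"az":0,"jaw":0},
    {"x":0.3,"y":-0.75,"z":0,"ax":0,"ay":0,"az":0,"jaw":0},
    {"x":0.36,"y":-1,"z":0,"ax":0,"ay":0,"az":0,"jaw":0},
    {"x":0.36,"y":-1,"z":0,"ax":0,"ay":0,"az":0,"jaw":0},
    {"x":0.36,"y":-1,"z":0,"ax":0,"ay":0,"az":0,"jaw":0},
    {"x":0.36,"y":-1,"z":0,"ax":0,"ay":0,"az":0,"jaw":0},
    {"x":0.36,"y":-1,"z":0,"ax":0,"ay":0,"az":0,"jaw":0},
    {"x":0.36,"y":-1,"z":0,"ax":0,"ay":0,"az":0,"jaw":0},
    {"x":0.36,"y":-1,"z":0,"ax":0,"ay":0,"az":0,"jaw":0}
  ]
}}

```text
time: 3.9
tool_pos: [485.1, 78.1, 226.8]
tcp_rot: [3.141, -0.0, -0.021]
contact_force: [-0.9, 1.1, 0.1]
grip_width: 46.2
finger_force: 0.0
```

Request:
{"api": "send_rows", "payload": {
  "rows": [
    {"x":0.1,"y":-0.25,"z":0,"ax":0,"ay":0,"az":0,"jaw":0},
    {"x":0.2,"y":-0.5,"z":0,"ax":0,"ay":0,"az":0,"jaw":0},
    {"x":0.2,"y":-0.75,"z":0,"ax":0,"ay":0,"az":0,"jaw":0},
    {"x":0.2,"y":-1,"z":0,"ax":0,"ay":0,"az":0,"jaw":0},
    {"x":0.2,"y":-1,"z":0,"ax":0,"ay":0,"az":0,"jaw":0},
    {"x":0.2,"y":-1,"z":0,"ax":0,"ay":0,"az":0,"jaw":0},
    {"x":0.2,"y":-1,"z":0,"ax":0,"ay":0,"az":0,"jaw":0},
    {"x":0.2,"y":-1,"z":0,"ax":0,"ay":0,"az":0,"jaw":0},
    {"x":0.2,"y":-1,"z":0,"ax":0,"ay":0,"az":0,"jaw":0},
    {"x":0.2,"y":-1,"z":0,"ax":0,"ay":0,"az":0,"jaw":0}
  ]
}}

```text
time: 5.15
tool_pos: [529.2, 277.2, 226.8]
tcp_rot: [3.142, -0.0, -0.021]
contact_force: [-0.6, -0.1, -0.4]
grip_width: 46.0
finger_force: 0.0
```

```bash
python3 - <<'E'
from h import *
np.set_printoptions(precision=1,suppress=True)
p,d,c,o=shot("wrist","w1");np.savez("w1.npz",p=p,d=d)
print(o["tool_pos"],o["tcp_rot"],o["grip_width"])
P=cloud(c,d);Z=P[...,2]
for zl,zh in((132,155),(112,127),(100,118)):
    q=P[(Z>zl)&(Z<zh)]
    if len(q): print(zl,len(q),q.min(0),q.max(0),np.median(q,0))
E
```

```text
[529.2 277.2 226.8] [ 3.1 -0.  -0. ] 45.9776061535892
132 538 [572.  395.6 132.1] [589.2 413.4 152.6] [581.1 401.3 148.1]
112 8269 [566.1 213.4 112. ] [696.2 428.2 127. ] [589.5 314.8 119.5]
100 2889 [570.4 212.6 100. ] [699.3 429.8 118. ] [680.5 310.  113.1]
```

View pics/w1.png

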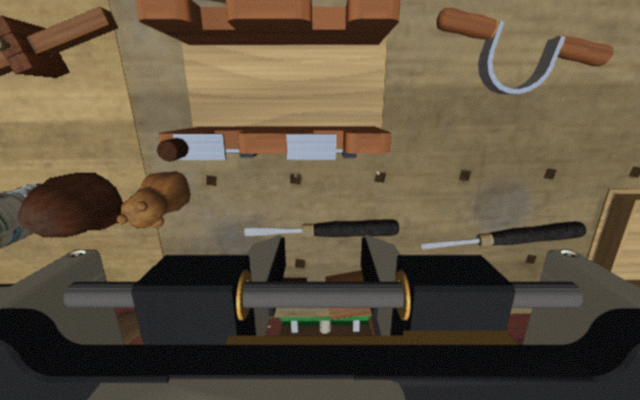

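Request:
{"api": "send_rows", "payload": {
  "rows": [
    {"x":0.12,"y":-0.3,"z":0,"ax":0,"ay":0,"az":0,"jaw":0},
    {"x":0.25,"y":-0.63,"z":0,"ax":0,"ay":0,"az":0,"jaw":0},
    {"x":0.25,"y":-0.63,"z":0,"ax":0,"ay":0,"az":0,"jaw":0},
    {"x":0.25,"y":-0.63,"z":0.2,"ax":0,"ay":0,"az":0,"jaw":0},
    {"x":0.25,"y":-0.63,"z":0.35,"ax":0,"ay":0,"az":0,"jaw":0},
    {"x":0.25,"y":-0.63,"z":0.49,"ax":0,"ay":0,"az":0,"jaw":0},
    {"x":0.25,"y":-0.63,"z":0.49,"ax":0,"ay":0,"az":0,"jaw":0},
    {"x":0.25,"y":-0.63,"z":0.49,"ax":0,"ay":0,"az":0,"jaw":-0.5},
    {"x":0.25,"y":-0.63,"z":0.49,"ax":0,"ay":0,"az":0,"jaw":-1},
    {"x":0.25,"y":-0.63,"z":0.49,"ax":0,"ay":0,"az":0,"jaw":-1}
  ]
}}

```text
time: 6.45
tool_pos: [581.7, 402.5, 129.3]
tcp_rot: [-3.141, -0.001, -0.02]
contact_force: [-0.1, 0.4, 0.3]
grip_width: 20.2
finger_force: 0.0
```

Request:
{"api": "send_rows", "payload": {
  "rows": [
    {"x":0,"y":0,"z":0,"ax":0,"ay":0,"az":0,"jaw":-1},
    {"x":0,"y":0,"z":0,"ax":0,"ay":0,"az":0,"jaw":-1},
    {"x":0,"y":0,"z":0,"ax":0,"ay":0,"az":0,"jaw":-1},
    {"x":0,"y":0,"z":0,"ax":0,"ay":0,"az":0,"jaw":-1},
    {"x":0,"y":-0.03,"z":0,"ax":0,"ay":0,"az":0,"jaw":-1},
    {"x":0,"y":-0.07,"z":0,"ax":0,"ay":0,"az":0,"jaw":-1},
    {"x":0,"y":-0.1,"z":0,"ax":0,"ay":0,"az":0,"jaw":-1},
    {"x":0,"y":-0.14,"z":0,"ax":0,"ay":0,"az":0,"jaw":-1},
    {"x":0,"y":-0.17,"z":0,"ax":0,"ay":0,"az":0,"jaw":-1},
    {"x":0,"y":-0.17,"z":0,"ax":0,"ay":0,"az":0,"jaw":-1}
  ]
}}

```text
time: 7.7
tool_pos: [582.4, 437.6, 129.2]
tcp_rot: [-3.14, -0.001, -0.02]
contact_force: [-0.3, 1.6, 4.4]
grip_width: 17.4
finger_force: 30.0
```

Request:
{"api": "send_rows", "payload": {
  "rows": [
    {"x":0,"y":-0.01,"z":0,"ax":0,"ay":0,"az":0,"jaw":-1},
    {"x":0,"y":-0.02,"z":0,"ax":0,"ay":0,"az":0,"jaw":-1},
    {"x":0,"y":-0.03,"z":0,"ax":0,"ay":0,"az":0,"jaw":-1},
    {"x":0,"y":-0.035,"z":0,"ax":0,"ay":0,"az":0,"jaw":-1},
    {"x":0,"y":-0.035,"z":0,"ax":0,"ay":0,"az":0,"jaw":-1},
    {"x":0,"y":-0.035,"z":0,"ax":0,"ay":0,"az":0,"jaw":-1},
    {"x":0,"y":-0.035,"z":0,"ax":0,"ay":0,"az":0,"jaw":-1},
    {"x":0,"y":-0.035,"z":0,"ax":0,"ay":0,"az":0,"jaw":-1},
    {"x":0,"y":-0.035,"z":0,"ax":0,"ay":0,"az":0,"jaw":-1},
    {"x":0,"y":-0.035,"z":0,"ax":0,"ay":0,"az":0,"jaw":-1}
  ]
}}

```text
time: 8.95
tool_pos: [582.5, 438.2, 129.0]
tcp_rot: [3.132, 0.003, -0.022]
contact_force: [-4.1, -20.2, 10.9]
grip_width: 17.1
finger_force: 30.1
```

Request:
{"api": "send_rows", "payload": {
  "rows": [
    {"x":0,"y":0.02,"z":0,"ax":0,"ay":0,"az":0,"jaw":-1},
    {"x":0,"y":0.03,"z":0,"ax":0,"ay":0,"az":0,"jaw":-0.3},
    {"x":0,"y":0.03,"z":0,"ax":0,"ay":0,"az":0,"jaw":-0.3},
    {"x":0,"y":0.03,"z":0,"ax":0,"ay":0,"az":0,"jaw":-0.3},
    {"x":0,"y":0.03,"z":0,"ax":0,"ay":0,"az":0,"jaw":-0.3},
    {"x":0,"y":0.03,"z":-0.2,"ax":0,"ay":0,"az":0,"jaw":-0.3},
    {"x":0,"y":0.03,"z":-0.4,"ax":0,"ay":0,"az":0,"jaw":-0.3},
    {"x":0,"y":0.03,"z":-0.5,"ax":0,"ay":0,"az":0,"jaw":-0.3},
    {"x":0,"y":0.03,"z":-0.5,"ax":0,"ay":0,"az":0,"jaw":-0.3},
    {"x":0,"y":0.03,"z":-0.5,"ax":0,"ay":0,"az":0,"jaw":-0.3}
  ]
}}

```text
time: 10.2
tool_pos: [581.9, 437.3, 227.0]
tcp_rot: [3.14, 0.002, -0.02]
contact_force: [-0.1, 0.2, -0.4]
grip_width: 32.2
finger_force: 0.0
```

```bash
python3 - <<'E'
from h import *
np.set_printoptions(precision=1,suppress=True)
z=np.load("w1.npz");p,d=z["p"],z["d"]
c=cam("wrist",dict(tool_pos=np.array([529.2,277.2,226.8]),tcp_rot=[3.1415,0,-.0205]))
P=cloud(c,d);Z=P[...,2]
hsv=cv2.cvtColor(p,cv2.COLOR_RGB2HSV)
m=np.zeros((400,640),bool);m[0:110,420:640]=1
hd=m&(hsv[...,0]<14)&(hsv[...,1]>130)&(Z>8)
bl=m&(hsv[...,1]<70)&(hsv[...,2]>110)
for M in(hd,):
    n,L,s,ct=cv2.connectedComponentsWithStats(M.astype(np.uint8))
    H=[]
    for i in range(1,n):
        if s[i,4]>200:
            q=P[L==i];r=cv2.minAreaRect(q[:,:2].astype(np.float32));print(s[i],r);H.append(r[0])
q=P[bl];print(len(q),np.median(q,0));
H=np.array(H);o=H.mean(0);a=H[0]-H[1];L=np.linalg.norm(a);a/=L
nrm=np.array([-a[1],a[0]]); 
w=(q[:,:2]-o)@nrm; print("origin",o,"len",L,"axis",a,np.degrees(np.arctan2(a[1],a[0])),"bow range",np.nanpercentile(w,[1,99]))
E
```

```text
[ 437    8   59   31 1234] ((696.527099609375, 115.53460693359375), (64.22108459472656, 20.56227684020996), 77.88716125488281)
[ 559   37   54   29 1037] ((666.271484375, -22.06235122680664), (59.6208610534668, 21.066509246826172), 77.43281555175781)
959 [nan nan nan]
origin [681.4  46.7] len 140.88408408406366 axis [0.2 1. ] 77.59882352026223 bow range [-11.4  58.7]
```

Request:
{"api": "send_rows", "payload": {
  "rows": [
    {"x":0.02,"y":0.12,"z":0,"ax":0,"ay":0,"az":-0.08,"jaw":0},
    {"x":0.04,"y":0.3,"z":0,"ax":0,"ay":0,"az":-0.22,"jaw":0},
    {"x":0.06,"y":0.5,"z":0,"ax":0,"ay":0,"az":-0.36,"jaw":0},
    {"x":0.08,"y":0.7,"z":0,"ax":0,"ay":0,"az":-0.5,"jaw":0},
    {"x":0.1,"y":0.9,"z":0,"ax":0,"ay":0,"az":-0.64,"jaw":0},
    {"x":0.12,"y":1,"z":0,"ax":0,"ay":0,"az":-0.78,"jaw":0},
    {"x":0.12,"y":1,"z":0,"ax":0,"ay":0,"az":-0.9,"jaw":0},
    {"x":0.12,"y":1,"z":0,"ax":0,"ay":0,"az":-1,"jaw":0},
    {"x":0.12,"y":1,"z":0,"ax":0,"ay":0,"az":-1,"jaw":0},
    {"x":0.12,"y":1,"z":0,"ax":0,"ay":0,"az":-1,"jaw":0}
  ]
}}

```text
time: 11.45
tool_pos: [602.0, 237.0, 227.8]
tcp_rot: [-3.141, 0.001, 1.025]
contact_force: [-0.1, 0.8, -0.5]
grip_width: 46.0
finger_force: 0.0
```

```bash
python3 - <<'E'
from h import *
import math
o=bot.get_obs();print(o["tool_pos"],o["tcp_rot"])
go(624.7,59.2,150,math.radians(77.6),o)
E
```

```text
[601.9636102  237.04530385 227.75245396] [-3.14062771e+00  1.20661036e-03  1.02518560e+00]
xyz [-0.701  0.559  0.389] axyz [-0.001  0.001 -0.314]
```

Request:
{"api": "send_rows", "payload": {
  "rows": [
    {"x":-0.14,"y":0.11,"z":0,"ax":0,"ay":0,"az":-0.06,"jaw":0},
    {"x":-0.28,"y":0.22,"z":0,"ax":0,"ay":0,"az":-0.12,"jaw":0},
    {"x":-0.42,"y":0.33,"z":0,"ax":0,"ay":0,"az":-0.19,"jaw":0},
    {"x":-0.56,"y":0.44,"z":0,"ax":0,"ay":0,"az":-0.25,"jaw":0},
    {"x":-0.7,"y":0.56,"z":0,"ax":0,"ay":0,"az":-0.31,"jaw":0},
    {"x":-0.7,"y":0.56,"z":0.2,"ax":0,"ay":0,"az":-0.31,"jaw":0},
    {"x":-0.7,"y":0.56,"z":0.4,"ax":0,"ay":0,"az":-0.31,"jaw":0},
    {"x":-0.7,"y":0.56,"z":0.6,"ax":0,"ay":0,"az":-0.31,"jaw":0},
    {"x":-0.7,"y":0.56,"z":0.8,"ax":0,"ay":0,"az":-0.31,"jaw":0},
    {"x":-0.7,"y":0.56,"z":0.8,"ax":0,"ay":0,"az":-0.31,"jaw":0}
  ]
}}

```text
time: 12.7
tool_pos: [623.3, 59.4, 65.4]
tcp_rot: [-3.134, 0.002, 1.351]
contact_force: [-0.4, -0.6, 0.6]
grip_width: 45.8
finger_force: 0.0
```

```bash
python3 - <<'E'
from h import *
import math
shot("wrist","w2")
go(624.7,59.2,4.5,math.radians(77.6))
E
```

```text
xyz [-0.001 -0.001  0.317] axyz [-0.002  0.001 -0.003]
```

View pics/w2.png

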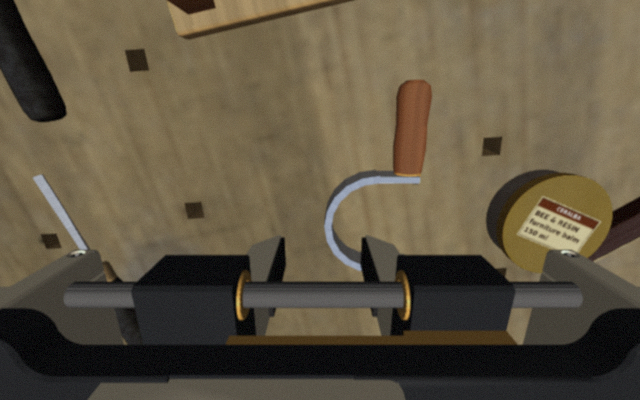

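Request:
{"api": "send_rows", "payload": {
  "rows": [
    {"x":0,"y":0,"z":0.12,"ax":0,"ay":0,"az":0,"jaw":0},
    {"x":0,"y":0,"z":0.22,"ax":0,"ay":0,"az":0,"jaw":0},
    {"x":0,"y":0,"z":0.3,"ax":0,"ay":0,"az":0,"jaw":0},
    {"x":0,"y":0,"z":0.31,"ax":0,"ay":0,"az":0,"jaw":0},
    {"x":0,"y":0,"z":0.31,"ax":0,"ay":0,"az":0,"jaw":-0.4},
    {"x":0,"y":0,"z":0.31,"ax":0,"ay":0,"az":0,"jaw":-0.7},
    {"x":0,"y":0,"z":0.31,"ax":0,"ay":0,"az":0,"jaw":-1},
    {"x":0,"y":0,"z":0.31,"ax":0,"ay":0,"az":0,"jaw":-1},
    {"x":0,"y":0,"z":0.31,"ax":0,"ay":0,"az":0,"jaw":-1},
    {"x":0,"y":0,"z":0.31,"ax":0,"ay":0,"az":0,"jaw":-1}
  ]
}}

```text
time: 14.0
tool_pos: [626.0, 59.2, 7.0]
tcp_rot: [3.141, 0.0, 1.352]
contact_force: [0.1, -1.7, 2.2]
grip_width: 5.2
finger_force: 29.0
```

Request:
{"api": "send_rows", "payload": {
  "rows": [
    {"x":0,"y":0,"z":0,"ax":0,"ay":0,"az":0,"jaw":-1},
    {"x":0,"y":0,"z":0,"ax":0,"ay":0,"az":0,"jaw":-1},
    {"x":0,"y":0,"z":-0.1,"ax":0,"ay":0,"az":0,"jaw":-1},
    {"x":0,"y":0,"z":-0.25,"ax":0,"ay":0,"az":0,"jaw":-1},
    {"x":0,"y":0,"z":-0.4,"ax":0,"ay":0,"az":0,"jaw":-1},
    {"x":0,"y":0,"z":-0.55,"ax":0,"ay":0,"az":0,"jaw":-1},
    {"x":0,"y":0,"z":-0.7,"ax":0,"ay":0,"az":0,"jaw":-1},
    {"x":0,"y":0,"z":-0.85,"ax":0,"ay":0,"az":0,"jaw":-1},
    {"x":0,"y":0,"z":-0.9,"ax":0,"ay":0,"az":0,"jaw":-1},
    {"x":0,"y":0,"z":-0.9,"ax":0,"ay":0,"az":0,"jaw":-1}
  ]
}}

```text
time: 15.25
tool_pos: [625.4, 59.4, 186.2]
tcp_rot: [-3.141, 0.0, 1.352]
contact_force: [-0.1, -0.3, -2.4]
grip_width: 5.1
finger_force: 28.8
```

```bash
python3 - <<'E'
from h import *
import math
np.set_printoptions(precision=1,suppress=True)
p,d,c,o=shot("wrist","w3");P=cloud(c,d);Z=P[...,2]
print(o["tool_pos"],o["tcp_rot"],o["grip_width"])
hsv=cv2.cvtColor(p,cv2.COLOR_RGB2HSV)
hd=(hsv[...,0]<14)&(hsv[...,1]>120)&(Z>o["tool_pos"][2]-30);hd[250:]=0
n,L,s,ct=cv2.connectedComponentsWithStats(hd.astype(np.uint8))
for i in range(1,n):
    if s[i,4]>200:
        q=P[L==i];print(s[i],np.median(q,0),cv2.minAreaRect(q[:,:2].astype(np.float32)),np.percentile(q[:,2],95)-o["tool_pos"][2])
# target: bay1 with bow toward rack +y
a=math.radians(-1.1);rx=np.array([math.cos(a),math.sin(a)]);ry=np.array([-rx[1],rx[0]])
ctr=np.array([634,319.3]);b=ctr-50*ry;t=b+57.5*ry;print("bay1",b,"tcp",t)
go(*t,190,a,o)
E
```

```text
[625.4  59.4 186.2] [-3.1  0.   1.4] 5.0938874672960734
[ 407   69   55  129 5465] [692.  118.9 199.8] ((693.8214721679688, 115.83473205566406), (62.37853240966797, 22.601913452148438), 78.50469970703125) 15.815126426693297
bay1 [633.  269.3] tcp [634.1 326.8]
xyz [ 1.3 -0.2 -0. ] axyz [-0.   0.   1.3]
```

View pics/w3.png

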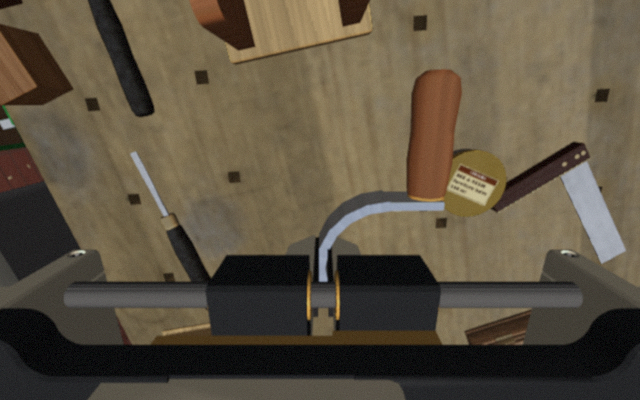

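Request:
{"api": "send_rows", "payload": {
  "rows": [
    {"x":0.04,"y":-0.01,"z":0,"ax":0,"ay":0,"az":0.05,"jaw":-1},
    {"x":0.12,"y":-0.02,"z":0,"ax":0,"ay":0,"az":0.12,"jaw":-1},
    {"x":0.2,"y":-0.03,"z":0,"ax":0,"ay":0,"az":0.2,"jaw":-1},
    {"x":0.28,"y":-0.05,"z":0,"ax":0,"ay":0,"az":0.28,"jaw":-1},
    {"x":0.36,"y":-0.06,"z":0,"ax":0,"ay":0,"az":0.36,"jaw":-1},
    {"x":0.44,"y":-0.08,"z":0,"ax":0,"ay":0,"az":0.44,"jaw":-1},
    {"x":0.52,"y":-0.1,"z":0,"ax":0,"ay":0,"az":0.52,"jaw":-1},
    {"x":0.58,"y":-0.11,"z":0,"ax":0,"ay":0,"az":0.6,"jaw":-1},
    {"x":0.63,"y":-0.12,"z":0,"ax":0,"ay":0,"az":0.66,"jaw":-1},
    {"x":0.65,"y":-0.12,"z":0,"ax":0,"ay":0,"az":0.66,"jaw":-1}
  ]
}}

```text
time: 16.55
tool_pos: [630.0, 191.9, 185.2]
tcp_rot: [-3.141, 0.002, 0.662]
contact_force: [-0.2, -0.6, -0.3]
grip_width: 0.4
finger_force: 0.0
```

```bash
python3 - <<'E'
from h import *
np.set_printoptions(precision=1,suppress=True)
z=np.load("w1.npz");p,d=z["p"],z["d"]
c=cam("wrist",dict(tool_pos=np.array([529.2,277.2,226.8]),tcp_rot=[3.1415,0,-.0205]))
P=cloud(c,d);Z=P[...,2]
for nm,xl,xh in(("rear",670,705),("front",560,600)):
    q=P[(Z>115)&(Z<122)&(P[...,0]>xl)&(P[...,0]<xh)]
    h,e=np.histogram(q[:,1],bins=np.arange(205,435,4));print(nm,np.median(q[:,0]),[ (int(a),int(b)) for a,b in zip(e,h)])
o=bot.get_obs();print(o["tool_pos"],o["grip_width"]);go(635.2,325.2,186,-.028,o)
E
```

```text
rear 687.0240310508706 [(205, 0), (209, 0), (213, 29), (217, 87), (221, 97), (225, 100), (229, 101), (233, 95), (237, 101), (241, 97), (245, 100), (249, 100), (253, 4), (257, 0), (261, 0), (265, 0), (269, 0), (273, 0), (277, 0), (281, 0), (285, 12), (289, 105), (293, 100), (297, 100), (301, 100), (305, 97), (309, 102), (313, 100), (317, 98), (321, 101), (325, 104), (329, 98), (333, 101), (337, 97), (341, 102), (345, 91), (349, 79), (353, 1), (357, 0), (361, 0), (365, 0), (369, 0), (373, 0), (377, 0), (381, 0), (385, 30), (389, 131), (393, 107), (397, 99), (401, 101), (405, 100), (409, 98), (413, 99), (417, 89), (421, 70), (425, 6), (429, 0)]
front 582.3667877172431 [(205, 0), (209, 0), (213, 0), (217, 58), (221, 81), (225, 89), (229, 84), (233, 91), (237, 79), (241, 93), (245, 86), (249, 99), (253, 38), (257, 0), (261, 0), (265, 0), (269, 1), (273, 0), (277, 0), (281, 3), (285, 1), (289, 0), (293, 0), (297, 1), (301, 1), (305, 2), (309, 44), (313, 89), (317, 89), (321, 85), (325, 91), (329, 87), (333, 89), (337, 86), (341, 90), (345, 84), (349, 75), (353, 33), (357, 0), (361, 0), (365, 13), (369, 4), (373, 2), (377, 4), (381, 3), (385, 3), (389, 3), (393, 2), (397, 4), (401, 4), (405, 5), (409, 4), (413, 23), (417, 29), (421, 23), (425, 11), (429, 0)]
[630.  191.9 185.2] 0.39163040788582765
xyz [ 0.4 -0.5 -0. ] axyz [-0.   0.   0.7]
```

```bash
python3 - <<'E'
from h import *
p,d,c,o=shot("top");np.savez("top1.npz",p=p,d=d)
w,dw,_,_=shot("wrist")
cv2.imwrite("pics/both1.png",np.hstack([cv2.resize(p[120:300,150:400,::-1],None,fx=1.6,fy=1.6),cv2.resize(w[:,:,::-1],(400,288))]))
E
```

```text
(no output)
```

View pics/both1.png

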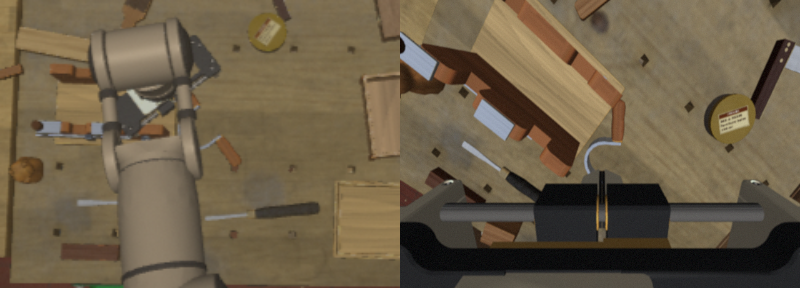

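Request:
{"api": "send_rows", "payload": {
  "rows": [
    {"x":0,"y":0,"z":-0.1,"ax":0,"ay":0,"az":0,"jaw":-1},
    {"x":-0.1,"y":0,"z":-0.2,"ax":0,"ay":0,"az":0,"jaw":-1},
    {"x":-0.3,"y":0,"z":-0.3,"ax":0,"ay":0,"az":0,"jaw":0},
    {"x":-0.5,"y":0,"z":-0.3,"ax":0,"ay":0,"az":0,"jaw":0},
    {"x":-0.7,"y":0,"z":-0.3,"ax":0,"ay":0,"az":0,"jaw":0},
    {"x":-0.7,"y":0,"z":-0.3,"ax":0,"ay":0,"az":0,"jaw":0},
    {"x":-0.7,"y":0,"z":-0.3,"ax":0,"ay":0,"az":0,"jaw":0},
    {"x":-0.7,"y":0,"z":-0.3,"ax":0,"ay":0,"az":0,"jaw":0},
    {"x":-0.7,"y":0,"z":-0.3,"ax":0,"ay":0,"az":0,"jaw":0},
    {"x":-0.7,"y":0,"z":-0.3,"ax":0,"ay":0,"az":0,"jaw":0}
  ]
}}

```text
time: 17.9
tool_pos: [520.2, 105.8, 246.4]
tcp_rot: [-3.141, 0.0, 0.661]
contact_force: [0.3, 0.6, -0.6]
grip_width: 45.8
finger_force: 0.0
```

```bash
cat > ins.py <<'E'
from h import *
import sys
np.set_printoptions(precision=1,suppress=True)
p,d,c,o=shot("wrist",sys.argv[1]);P=cloud(c,d);Z=P[...,2]
print(o["tool_pos"],o["tcp_rot"])
hsv=cv2.cvtColor(p,cv2.COLOR_RGB2HSV)
hd=(hsv[...,0]<14)&(hsv[...,1]>120)&(Z>6)&(Z<70)&(P[...,1]<225)&(P[...,0]>500);hd[250:]=0
n,L,s,ct=cv2.connectedComponentsWithStats(hd.astype(np.uint8))
for i in range(1,n):
    if s[i,4]>150:
        q=P[L==i];print(s[i],cv2.minAreaRect(q[:,:2].astype(np.float32)),np.percentile(q[:,2],[5,50,95]))
bl=(hsv[...,1]<70)&(hsv[...,2]>110)&(P[...,1]<225)&(P[...,0]>510);bl[250:]=0
n,L,s,ct=cv2.connectedComponentsWithStats(bl.astype(np.uint8))
for i in range(1,n):
    if s[i,4]>150:
        q=P[L==i];q=q[~np.isnan(q[:,0])];print("steel",s[i],q.min(0),q.max(0),np.percentile(q[:,2],[5,50,95]))
E
python3 ins.py w4
```

```text
[520.2 105.8 246.4] [-3.1  0.   0.7]
[ 337    6   21   61 1065] ((661.7225341796875, 183.00286865234375), (61.47215270996094, 22.143291473388672), 37.06629943847656) [29.1 34.2 37.6]
[334 136  18  45 681] ((548.779296875, 96.87530517578125), (60.03737258911133, 22.263858795166016), 37.392269134521484) [18.8 23.9 27. ]
[618 137  22  31 185] ((792.481201171875, -201.0167236328125), (39.23188400268555, 11.149328231811523), 24.74616241455078) [ 8.8 17.9 28.2]
[544 186  33  17 224] ((690.4498291015625, -160.525146484375), (14.453937530517578, 4.604969024658203), 6.553839206695557) [ 9.1 32.6 52.6]
steel [566  20  25  23 214] [825.7 -43.4  -2.6] [863.5 -16.3  16.7] [-1.9 -0.6  1. ]
steel [502  22  45  33 652] [760.5  -0.3  27.2] [809.7  42.8  31.9] [28.2 29.5 30.9]
steel [617  22  23  32 318] [ 866.4 -104.1   -3.1] [899.9 -80.6   1.5] [-2.  -0.7  0.6]
steel [294  67  58  69 833] [549.  112.1  -2. ] [639.2 200.7  35.4] [-0.4 24.  32.3]
steel [615 110  22  22 170] [ 810.2 -195.2   -3.1] [ 833.5 -159.3    1.6] [-2.  -0.7  0.7]
```

View pics/w4.png

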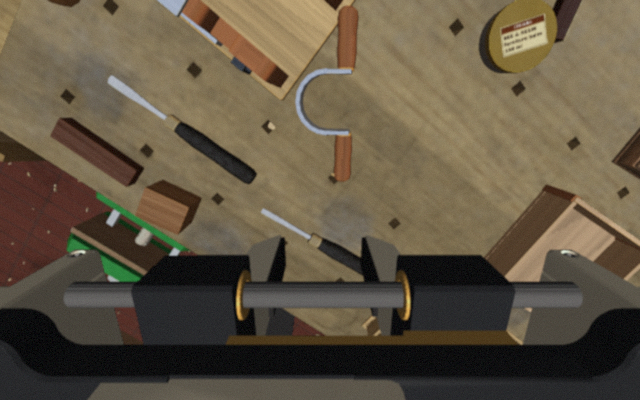

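```bash
python3 - <<'E'
from h import *
np.set_printoptions(precision=3,suppress=True)
go(561.6,106.6,5,.651)
E
```

```text
xyz [0.167 0.124 1.207] axyz [-0.    0.    0.01]
```

Request:
{"api": "send_rows", "payload": {
  "rows": [
    {"x":0.17,"y":0.124,"z":0,"ax":0,"ay":0,"az":0.01,"jaw":0},
    {"x":0.17,"y":0.124,"z":0.2,"ax":0,"ay":0,"az":0.01,"jaw":0},
    {"x":0.17,"y":0.124,"z":0.4,"ax":0,"ay":0,"az":0.01,"jaw":0},
    {"x":0.17,"y":0.124,"z":0.6,"ax":0,"ay":0,"az":0.01,"jaw":0},
    {"x":0.17,"y":0.124,"z":0.8,"ax":0,"ay":0,"az":0.01,"jaw":0},
    {"x":0.17,"y":0.124,"z":1,"ax":0,"ay":0,"az":0.01,"jaw":0},
    {"x":0.17,"y":0.124,"z":1,"ax":0,"ay":0,"az":0.01,"jaw":0},
    {"x":0.17,"y":0.124,"z":1,"ax":0,"ay":0,"az":0.01,"jaw":0},
    {"x":0.17,"y":0.124,"z":1,"ax":0,"ay":0,"az":0.01,"jaw":0},
    {"x":0.17,"y":0.124,"z":1,"ax":0,"ay":0,"az":0.01,"jaw":0}
  ]
}}

```text
time: 19.2
tool_pos: [562.8, 106.8, 48.1]
tcp_rot: [3.14, -0.002, 0.65]
contact_force: [-0.5, -0.0, -0.1]
grip_width: 46.0
finger_force: 0.0
```

Request:
{"api": "send_rows", "payload": {
  "rows": [
    {"x":0,"y":0,"z":0.1,"ax":0,"ay":0,"az":0,"jaw":0},
    {"x":0,"y":0,"z":0.2,"ax":0,"ay":0,"az":0,"jaw":0},
    {"x":0,"y":0,"z":0.2,"ax":0,"ay":0,"az":0,"jaw":-0.3},
    {"x":0,"y":0,"z":0.2,"ax":0,"ay":0,"az":0,"jaw":-0.6},
    {"x":0,"y":0,"z":0.2,"ax":0,"ay":0,"az":0,"jaw":-1},
    {"x":0,"y":0,"z":0.2,"ax":0,"ay":0,"az":0,"jaw":-1},
    {"x":0,"y":0,"z":0.2,"ax":0,"ay":0,"az":0,"jaw":-1},
    {"x":0,"y":0,"z":0.2,"ax":0,"ay":0,"az":0,"jaw":-1},
    {"x":0,"y":0,"z":0.15,"ax":0,"ay":0,"az":0,"jaw":-1},
    {"x":0,"y":0,"z":0.08,"ax":0,"ay":0,"az":0,"jaw":-1}
  ]
}}

```text
time: 20.45
tool_pos: [561.3, 106.8, 30.8]
tcp_rot: [-3.141, 0.002, 0.65]
contact_force: [0.4, 0.6, -2.4]
grip_width: 22.9
finger_force: 30.0
```

Request:
{"api": "send_rows", "payload": {
  "rows": [
    {"x":0,"y":0,"z":0,"ax":0,"ay":0,"az":0,"jaw":-1},
    {"x":0,"y":0.08,"z":0,"ax":0,"ay":0,"az":0,"jaw":-1},
    {"x":0,"y":0.16,"z":0,"ax":0,"ay":0,"az":0,"jaw":-1},
    {"x":0,"y":0.24,"z":0,"ax":0,"ay":0,"az":0,"jaw":-1},
    {"x":0,"y":0.32,"z":0,"ax":0,"ay":0,"az":0,"jaw":-1},
    {"x":0,"y":0.4,"z":0,"ax":0,"ay":0,"az":0,"jaw":-1},
    {"x":0,"y":0.48,"z":0,"ax":0,"ay":0,"az":0,"jaw":-1},
    {"x":0,"y":0.55,"z":0.05,"ax":0,"ay":0,"az":0,"jaw":-1},
    {"x":0,"y":0.55,"z":0.1,"ax":0,"ay":0,"az":0,"jaw":-1},
    {"x":0,"y":0.55,"z":0.11,"ax":0,"ay":0,"az":0,"jaw":-1}
  ]
}}

```text
time: 21.7
tool_pos: [627.9, 19.2, 7.6]
tcp_rot: [-3.141, 0.002, 0.65]
contact_force: [-0.1, -2.0, 2.0]
grip_width: 23.3
finger_force: 30.0
```

Release, lift and back off for a look.

Request:
{"api": "send_rows", "payload": {
  "rows": [
    {"x":0,"y":0,"z":0,"ax":0,"ay":0,"az":0,"jaw":0},
    {"x":0,"y":0,"z":0,"ax":0,"ay":0,"az":0,"jaw":0},
    {"x":0,"y":0,"z":0,"ax":0,"ay":0,"az":0,"jaw":0},
    {"x":0,"y":0,"z":-0.2,"ax":0,"ay":0,"az":0,"jaw":0},
    {"x":0,"y":0,"z":-0.4,"ax":0,"ay":0,"az":0,"jaw":0},
    {"x":-0.1,"y":0,"z":-0.6,"ax":0,"ay":0,"az":0,"jaw":0},
    {"x":-0.3,"y":0,"z":-0.8,"ax":0,"ay":0,"az":0,"jaw":0},
    {"x":-0.5,"y":0,"z":-1,"ax":0,"ay":0,"az":0,"jaw":0},
    {"x":-0.5,"y":0,"z":-1,"ax":0,"ay":0,"az":0,"jaw":0},
    {"x":-0.5,"y":0,"z":-1,"ax":0,"ay":0,"az":0,"jaw":0}
  ]
}}

```text
time: 22.95
tool_pos: [549.0, -41.1, 208.6]
tcp_rot: [3.142, -0.0, 0.65]
contact_force: [0.9, 0.4, -0.1]
grip_width: 46.0
finger_force: 0.0
```

```bash
python3 ins.py w5
```

```text
[549.  -41.1 208.6] [ 3.1 -0.   0.6]
[109   0  43  19 395] ((578.5736083984375, 214.38165283203125), (3.1479673385620117, 17.13565444946289), 86.45576477050781) [18.5 37.4 62.6]
[605   0  35  47 281] ((869.5436401367188, -186.8822479248047), (52.04668426513672, 3.030651807785034), 9.746965408325195) [12.  21.6 29.3]
[584  40  27  28 169] ((838.0453491210938, -192.76231384277344), (31.513879776000977, 2.891305685043335), 11.285111427307129) [11.  19.4 28.3]
[555  70  31  42 246] ((797.6812133789062, -200.2713623046875), (46.94752883911133, 6.122141361236572), 16.76096534729004) [10.4 19.8 28.5]
[ 313   78   20   57 1017] ((613.678466796875, 10.892019271850586), (61.46782302856445, 22.34912872314453), 37.780582427978516) [16.4 21.9 24.1]
[471 139  28  13 192] ((692.3273315429688, -160.29922485351562), (10.455305099487305, 3.5651960372924805), 6.648906707763672) [ 9.8 35.1 52.9]
steel [265   0  66  77 838] [618.4  25.2  -1.8] [679.2 116.6  25.1] [-0.2 22.5 24. ]
steel [546  50  27  23 219] [ 809.6 -196.3   -2.6] [ 830.9 -158.1    1.7] [-1.8 -0.5  0.7]
steel [614 148  26  31 293] [ 774.3 -354.3   -2.8] [ 812.3 -327.5    1.3] [-2.2 -0.7  0.5]
```

```bash
python3 - <<'E'
from h import *
np.set_printoptions(precision=3,suppress=True)
go(634.2,99.5,100,.660)
E
```

```text
xyz [ 0.764 -0.3    0.539] axyz [-0.001  0.001 -0.009]
```

Request:
{"api": "send_rows", "payload": {
  "rows": [
    {"x":0.2,"y":-0.08,"z":0,"ax":0,"ay":0,"az":-0.01,"jaw":0},
    {"x":0.45,"y":-0.18,"z":0.1,"ax":0,"ay":0,"az":-0.01,"jaw":0},
    {"x":0.7,"y":-0.28,"z":0.2,"ax":0,"ay":0,"az":-0.01,"jaw":0},
    {"x":0.764,"y":-0.3,"z":0.4,"ax":0,"ay":0,"az":-0.01,"jaw":0},
    {"x":0.764,"y":-0.3,"z":0.6,"ax":0,"ay":0,"az":-0.01,"jaw":0},
    {"x":0.764,"y":-0.3,"z":0.75,"ax":0,"ay":0,"az":-0.01,"jaw":0},
    {"x":0.764,"y":-0.3,"z":0.9,"ax":0,"ay":0,"az":-0.01,"jaw":0},
    {"x":0.764,"y":-0.3,"z":1,"ax":0,"ay":0,"az":-0.01,"jaw":0},
    {"x":0.764,"y":-0.3,"z":1,"ax":0,"ay":0,"az":-0.01,"jaw":0},
    {"x":0.764,"y":-0.3,"z":1,"ax":0,"ay":0,"az":-0.01,"jaw":0}
  ]
}}

```text
time: 24.25
tool_pos: [634.6, 99.4, 8.6]
tcp_rot: [-3.142, 0.0, 0.661]
contact_force: [0.2, -0.8, 0.3]
grip_width: 45.8
finger_force: 0.0
```

Request:
{"api": "send_rows", "payload": {
  "rows": [
    {"x":0,"y":0,"z":0.015,"ax":0,"ay":0,"az":0,"jaw":-0.5},
    {"x":0,"y":0,"z":0.015,"ax":0,"ay":0,"az":0,"jaw":-1},
    {"x":0,"y":0,"z":0.015,"ax":0,"ay":0,"az":0,"jaw":-1},
    {"x":0,"y":0,"z":0.015,"ax":0,"ay":0,"az":0,"jaw":-1},
    {"x":0,"y":0,"z":0.015,"ax":0,"ay":0,"az":0,"jaw":-1},
    {"x":0,"y":0,"z":0.015,"ax":0,"ay":0,"az":0,"jaw":-1},
    {"x":0,"y":0,"z":-0.1,"ax":0,"ay":0,"az":0,"jaw":-1},
    {"x":0,"y":0,"z":-0.25,"ax":0,"ay":0,"az":0,"jaw":-1},
    {"x":0,"y":0,"z":-0.4,"ax":0,"ay":0,"az":0,"jaw":-1},
    {"x":0,"y":0,"z":-0.5,"ax":0,"ay":0,"az":0,"jaw":-1}
  ]
}}

```text
time: 25.5
tool_pos: [634.3, 99.2, 109.7]
tcp_rot: [-3.142, -0.0, 0.661]
contact_force: [-0.7, -0.2, -2.6]
grip_width: 4.7
finger_force: 29.3
```

Request:
{"api": "send_rows", "payload": {
  "rows": [
    {"x":0,"y":0,"z":-0.1,"ax":0,"ay":0,"az":0,"jaw":-1},
    {"x":0,"y":0,"z":-0.2,"ax":0,"ay":0,"az":0,"jaw":-1},
    {"x":0,"y":0,"z":-0.3,"ax":0,"ay":0,"az":0.06,"jaw":-1},
    {"x":0,"y":0,"z":-0.38,"ax":0,"ay":0,"az":0.14,"jaw":-1},
    {"x":0,"y":0,"z":-0.38,"ax":0,"ay":0,"az":0.24,"jaw":-1},
    {"x":0,"y":0,"z":-0.38,"ax":0,"ay":0,"az":0.34,"jaw":-1},
    {"x":0,"y":0,"z":-0.38,"ax":0,"ay":0,"az":0.44,"jaw":-1},
    {"x":0,"y":0,"z":-0.38,"ax":0,"ay":0,"az":0.54,"jaw":-1},
    {"x":0,"y":0,"z":-0.38,"ax":0,"ay":0,"az":0.62,"jaw":-1},
    {"x":0,"y":0,"z":-0.38,"ax":0,"ay":0,"az":0.65,"jaw":-1}
  ]
}}

```text
time: 26.75
tool_pos: [633.9, 99.1, 184.0]
tcp_rot: [-3.142, 0.001, -0.021]
contact_force: [0.0, 0.2, -2.1]
grip_width: 4.6
finger_force: 29.3
```

```bash
cat > held.py <<'E'
from h import *
np.set_printoptions(precision=1,suppress=True)
p,d,c,o=shot("wrist","w6");P=cloud(c,d);Z=P[...,2]
print(o["tool_pos"],o["tcp_rot"],o["grip_width"])
hsv=cv2.cvtColor(p,cv2.COLOR_RGB2HSV)
hd=(hsv[...,0]<14)&(hsv[...,1]>120)&(Z>o["tool_pos"][2]-20);hd[250:]=0
R=Ro.from_euler("xyz",o["tcp_rot"])
n,L,s,ct=cv2.connectedComponentsWithStats(hd.astype(np.uint8))
for i in range(1,n):
    if s[i,4]>800:
        q=R.inv().apply(P[L==i]-o["tool_pos"]);print(s[i],cv2.minAreaRect(q[:,:2].astype(np.float32)),np.percentile(q[:,2],[5,50]))
E
python3 held.py
```

```text
[633.9  99.1 184. ] [-3.1  0.  -0. ] 4.601152831559579
[ 409   59   58  133 5687] ((72.23912811279297, 55.795310974121094), (22.85856056213379, 62.800479888916016), 89.69589233398438) [-16.9 -14.7]
```

Request:
{"api": "send_rows", "payload": {
  "rows": [
    {"x":0,"y":-0.05,"z":0,"ax":0,"ay":0,"az":0,"jaw":-1},
    {"x":0,"y":-0.15,"z":0,"ax":0,"ay":0,"az":0,"jaw":-1},
    {"x":-0.01,"y":-0.27,"z":0,"ax":0,"ay":0,"az":0,"jaw":-1},
    {"x":-0.01,"y":-0.4,"z":0,"ax":0,"ay":0,"az":0,"jaw":-1},
    {"x":-0.02,"y":-0.53,"z":0,"ax":0,"ay":0,"az":0,"jaw":-1},
    {"x":-0.02,"y":-0.66,"z":0,"ax":0,"ay":0,"az":0,"jaw":-1},
    {"x":-0.03,"y":-0.79,"z":0,"ax":0,"ay":0,"az":0,"jaw":-1},
    {"x":-0.03,"y":-0.9,"z":0,"ax":0,"ay":0,"az":0,"jaw":-1},
    {"x":-0.03,"y":-0.97,"z":0,"ax":0,"ay":0,"az":0,"jaw":-1},
    {"x":-0.03,"y":-1,"z":0,"ax":0,"ay":0,"az":0,"jaw":-1}
  ]
}}

```text
time: 28.05
tool_pos: [632.2, 300.1, 184.5]
tcp_rot: [3.141, 0.0, -0.019]
contact_force: [0.6, 0.1, -2.8]
grip_width: 4.8
finger_force: 29.3
```

Request:
{"api": "send_rows", "payload": {
  "rows": [
    {"x":0,"y":-0.03,"z":0,"ax":0,"ay":0,"az":0,"jaw":-1},
    {"x":0,"y":-0.07,"z":0,"ax":0,"ay":0,"az":0,"jaw":-1},
    {"x":0,"y":-0.11,"z":0,"ax":0,"ay":0,"az":0,"jaw":-1},
    {"x":0,"y":-0.13,"z":0,"ax":0,"ay":0,"az":0,"jaw":-1},
    {"x":0,"y":-0.13,"z":0,"ax":0,"ay":0,"az":0,"jaw":-1},
    {"x":0,"y":-0.13,"z":0.05,"ax":0,"ay":0,"az":0,"jaw":-1},
    {"x":0,"y":-0.13,"z":0.1,"ax":0,"ay":0,"az":0,"jaw":-1},
    {"x":0,"y":-0.13,"z":0.15,"ax":0,"ay":0,"az":0,"jaw":-1},
    {"x":0,"y":-0.13,"z":0.15,"ax":0,"ay":0,"az":0,"jaw":-1},
    {"x":0,"y":-0.13,"z":0.15,"ax":0,"ay":0,"az":0,"jaw":-1}
  ]
}}

```text
time: 29.3
tool_pos: [633.1, 325.0, 154.8]
tcp_rot: [-3.142, -0.0, -0.02]
contact_force: [-0.2, 0.2, -1.4]
grip_width: 4.6
finger_force: 29.3
```

```bash
python3 held.py; python3 - <<'E'
from h import *
np.set_printoptions(precision=1,suppress=True)
p,d,c,o=shot("wrist");P=cloud(c,d);Z=P[...,2];print(o["tool_pos"])
# rear board top edge y histogram
q=P[(Z>113)&(Z<124)&(P[...,0]>672)&(P[...,0]<705)]
h,e=np.histogram(q[:,1],bins=np.arange(205,435,3));print("rear",[(int(a),int(b)) for a,b in zip(e,h) if b])
E
```

```text
[633.1 325.  154.8] [-3.1 -0.  -0. ] 4.581884977730937
[ 409   59   57  133 5722] ((72.1974868774414, 55.32316589355469), (22.819128036499023, 63.02433776855469), 89.53480529785156) [-16.8 -14.7]
[633.2 325.1 155.1]
rear [(211, 1), (214, 55), (217, 83), (220, 118), (223, 120), (226, 131), (229, 118), (232, 131), (235, 69), (286, 77), (289, 110), (292, 120), (295, 124), (298, 125), (301, 125), (304, 133), (307, 117), (310, 137), (313, 112), (316, 139), (319, 112), (322, 134), (325, 118), (328, 130), (331, 125), (334, 126), (337, 126), (340, 123), (343, 124), (346, 120), (349, 112), (352, 51), (385, 100), (388, 157), (391, 141), (394, 134), (397, 123), (400, 129), (403, 119), (406, 128), (409, 120), (412, 130), (415, 121), (418, 113), (421, 83), (424, 38)]
```

View pics/w6.png

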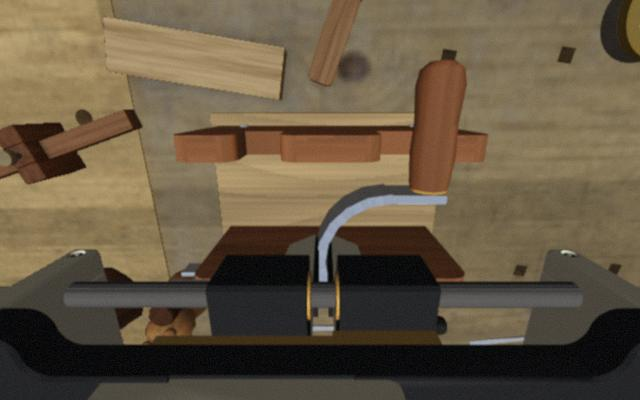

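Request:
{"api": "send_rows", "payload": {
  "rows": [
    {"x":0,"y":-0.006,"z":0.03,"ax":0,"ay":0,"az":0,"jaw":-1},
    {"x":0,"y":-0.006,"z":0.06,"ax":0,"ay":0,"az":0,"jaw":-1},
    {"x":0,"y":-0.006,"z":0.1,"ax":0,"ay":0,"az":0,"jaw":-1},
    {"x":0,"y":-0.006,"z":0.14,"ax":0,"ay":0,"az":0,"jaw":-1},
    {"x":0,"y":-0.006,"z":0.18,"ax":0,"ay":0,"az":0,"jaw":-1},
    {"x":0,"y":-0.006,"z":0.21,"ax":0,"ay":0,"az":0,"jaw":-1},
    {"x":0,"y":-0.006,"z":0.24,"ax":0,"ay":0,"az":0,"jaw":-1},
    {"x":0,"y":-0.006,"z":0.27,"ax":0,"ay":0,"az":0,"jaw":-1},
    {"x":0,"y":-0.006,"z":0.29,"ax":0,"ay":0,"az":0,"jaw":-1},
    {"x":0,"y":-0.006,"z":0.3,"ax":0,"ay":0,"az":0,"jaw":-1}
  ]
}}

```text
time: 30.65
tool_pos: [632.9, 326.2, 94.4]
tcp_rot: [3.141, 0.0, -0.02]
contact_force: [0.2, 0.4, -1.2]
grip_width: 4.9
finger_force: 29.3
```

```bash
python3 held.py
```

```text
[632.9 326.2  94.4] [ 3.1  0.  -0. ] 4.905996689003825
[  114    60   446   132 22788] ((70.0374755859375, 5.101570129394531), (210.02603149414062, 62.3227653503418), 87.62128448486328) [-25.8 -20.2]
```

Request:
{"api": "send_rows", "payload": {
  "rows": [
    {"x":0,"y":0,"z":0.008,"ax":0,"ay":0,"az":0,"jaw":-1},
    {"x":0,"y":0,"z":0.008,"ax":0,"ay":0,"az":0,"jaw":-0.1},
    {"x":0,"y":0,"z":0.008,"ax":0,"ay":0,"az":0,"jaw":-0.1},
    {"x":0,"y":0,"z":0.008,"ax":0,"ay":0,"az":0,"jaw":-0.1},
    {"x":0,"y":0,"z":0.008,"ax":0,"ay":0,"az":0,"jaw":-0.1},
    {"x":0,"y":0,"z":-0.1,"ax":0,"ay":0,"az":0,"jaw":-0.1},
    {"x":0,"y":0,"z":-0.25,"ax":0,"ay":0,"az":0,"jaw":-0.1},
    {"x":0,"y":0,"z":-0.45,"ax":0,"ay":0,"az":0,"jaw":-0.1},
    {"x":0,"y":0,"z":-0.65,"ax":0,"ay":0,"az":0,"jaw":-0.1},
    {"x":0,"y":0,"z":-0.65,"ax":0,"ay":0,"az":0,"jaw":-0.1}
  ]
}}

```text
time: 31.95
tool_pos: [634.5, 326.8, 229.4]
tcp_rot: [-3.139, -0.008, -0.02]
contact_force: [0.0, 0.7, 0.0]
grip_width: 41.4
finger_force: 0.0
```

Request:
{"api": "send_rows", "payload": {
  "rows": [
    {"x":-0.1,"y":0,"z":0,"ax":0,"ay":0,"az":0,"jaw":-0.1},
    {"x":-0.3,"y":0,"z":0,"ax":0,"ay":0,"az":0,"jaw":-0.1},
    {"x":-0.5,"y":0,"z":0,"ax":0,"ay":0,"az":0,"jaw":-0.1},
    {"x":-0.7,"y":0,"z":0,"ax":0,"ay":0,"az":0,"jaw":-0.1},
    {"x":-0.7,"y":0,"z":0,"ax":0,"ay":0,"az":0,"jaw":-0.1},
    {"x":-0.7,"y":0,"z":0,"ax":0,"ay":0,"az":0,"jaw":-0.1},
    {"x":-0.7,"y":0,"z":0,"ax":0,"ay":0,"az":0,"jaw":-0.1},
    {"x":-0.7,"y":0,"z":0,"ax":0,"ay":0,"az":0,"jaw":-0.1},
    {"x":-0.7,"y":0,"z":0,"ax":0,"ay":0,"az":0,"jaw":-0.1},
    {"x":-0.7,"y":0,"z":0,"ax":0,"ay":0,"az":0,"jaw":-0.1}
  ]
}}

```text
time: 33.2
tool_pos: [493.1, 328.9, 224.5]
tcp_rot: [3.141, 0.0, -0.02]
contact_force: [0.3, 0.3, -0.4]
grip_width: 41.7
finger_force: 0.0
```

```bash
python3 - <<'E'
from h import *
np.set_printoptions(precision=1,suppress=True)
p,d,c,o=shot("wrist","w7");P=cloud(c,d);Z=P[...,2];np.savez("w7.npz",p=p,d=d,pos=o["tool_pos"],rot=o["tcp_rot"])
q=P[(Z>135)&(Z<156)&(P[...,1]>380)]
if len(q):print("knob",q.min(0),q.max(0),np.median(q,0))
go(582,438,128,-.02,o)
E
```

```text
knob [571.9 429.8 135.1] [589.7 447.2 150.6] [580.9 436.2 148.3]
xyz [ 0.4 -0.6  0.5] axyz [ 0.  0. -0.]
```

View pics/w7.png

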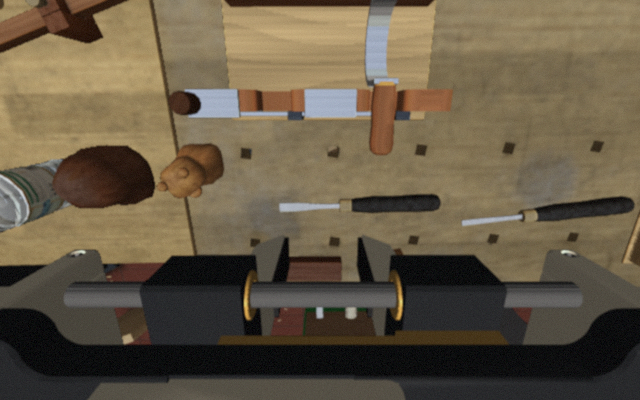

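Request:
{"api": "send_rows", "payload": {
  "rows": [
    {"x":0.15,"y":-0.2,"z":0,"ax":0,"ay":0,"az":0,"jaw":0},
    {"x":0.3,"y":-0.4,"z":0,"ax":0,"ay":0,"az":0,"jaw":0},
    {"x":0.43,"y":-0.556,"z":0,"ax":0,"ay":0,"az":0,"jaw":0},
    {"x":0.43,"y":-0.556,"z":0.1,"ax":0,"ay":0,"az":0,"jaw":0},
    {"x":0.43,"y":-0.556,"z":0.25,"ax":0,"ay":0,"az":0,"jaw":0},
    {"x":0.43,"y":-0.556,"z":0.4,"ax":0,"ay":0,"az":0,"jaw":0},
    {"x":0.43,"y":-0.556,"z":0.48,"ax":0,"ay":0,"az":0,"jaw":0},
    {"x":0.43,"y":-0.556,"z":0.48,"ax":0,"ay":0,"az":0,"jaw":-0.5},
    {"x":0.43,"y":-0.556,"z":0.48,"ax":0,"ay":0,"az":0,"jaw":-1},
    {"x":0.43,"y":-0.556,"z":0.48,"ax":0,"ay":0,"az":0,"jaw":-1}
  ]
}}

```text
time: 34.5
tool_pos: [581.8, 438.8, 130.3]
tcp_rot: [-3.14, -0.002, -0.02]
contact_force: [-0.3, 0.0, 0.0]
grip_width: 20.4
finger_force: 0.0
```

Request:
{"api": "send_rows", "payload": {
  "rows": [
    {"x":0,"y":0,"z":0,"ax":0,"ay":0,"az":0,"jaw":-1},
    {"x":0,"y":0,"z":0,"ax":0,"ay":0,"az":0,"jaw":-1},
    {"x":0,"y":0,"z":0,"ax":0,"ay":0,"az":0,"jaw":-1},
    {"x":0,"y":0.04,"z":0,"ax":0,"ay":0,"az":0,"jaw":-1},
    {"x":0,"y":0.08,"z":0,"ax":0,"ay":0,"az":0,"jaw":-1},
    {"x":0,"y":0.12,"z":0,"ax":0,"ay":0,"az":0,"jaw":-1},
    {"x":0,"y":0.16,"z":0,"ax":0,"ay":0,"az":0,"jaw":-1},
    {"x":0,"y":0.19,"z":0,"ax":0,"ay":0,"az":0,"jaw":-1},
    {"x":0,"y":0.21,"z":0,"ax":0,"ay":0,"az":0,"jaw":-1},
    {"x":0,"y":0.21,"z":0,"ax":0,"ay":0,"az":0,"jaw":-1}
  ]
}}

```text
time: 35.75
tool_pos: [580.9, 397.9, 130.2]
tcp_rot: [-3.138, -0.003, -0.02]
contact_force: [0.9, 4.2, 5.6]
grip_width: 17.0
finger_force: 30.0
```

Request:
{"api": "send_rows", "payload": {
  "rows": [
    {"x":0,"y":0.01,"z":0,"ax":0,"ay":0,"az":0,"jaw":-1},
    {"x":0,"y":0.02,"z":0,"ax":0,"ay":0,"az":0,"jaw":-1},
    {"x":0,"y":0.02,"z":0,"ax":0,"ay":0,"az":0,"jaw":-1},
    {"x":0,"y":0.02,"z":0,"ax":0,"ay":0,"az":0,"jaw":-1},
    {"x":0,"y":0,"z":0,"ax":0,"ay":0,"az":0,"jaw":0},
    {"x":0,"y":0,"z":0,"ax":0,"ay":0,"az":0,"jaw":0},
    {"x":0,"y":0,"z":0,"ax":0,"ay":0,"az":0,"jaw":0},
    {"x":0,"y":0,"z":-0.2,"ax":0,"ay":0,"az":0,"jaw":0},
    {"x":0,"y":0,"z":-0.4,"ax":0,"ay":0,"az":0,"jaw":0},
    {"x":0,"y":0,"z":-0.5,"ax":0,"ay":0,"az":0,"jaw":0}
  ]
}}

```text
time: 37.0
tool_pos: [581.1, 396.2, 231.4]
tcp_rot: [-3.14, -0.003, -0.021]
contact_force: [0.4, -0.0, -0.9]
grip_width: 45.9
finger_force: 0.0
```

Request:
{"api": "send_rows", "payload": {
  "rows": [
    {"x":-0.2,"y":0.1,"z":0,"ax":0,"ay":0,"az":0,"jaw":0},
    {"x":-0.4,"y":0.2,"z":0,"ax":0,"ay":0,"az":0,"jaw":0},
    {"x":-0.6,"y":0.3,"z":0,"ax":0,"ay":0,"az":0,"jaw":0},
    {"x":-0.8,"y":0.4,"z":0,"ax":0,"ay":0,"az":0,"jaw":0},
    {"x":-0.95,"y":0.5,"z":0,"ax":0,"ay":0,"az":0,"jaw":0},
    {"x":-0.95,"y":0.5,"z":0,"ax":0,"ay":0,"az":0,"jaw":0},
    {"x":-0.95,"y":0.5,"z":0,"ax":0,"ay":0,"az":0,"jaw":0},
    {"x":-0.95,"y":0.5,"z":0,"ax":0,"ay":0,"az":0,"jaw":0},
    {"x":-0.95,"y":0.5,"z":0,"ax":0,"ay":0,"az":0,"jaw":0},
    {"x":-0.95,"y":0.5,"z":0,"ax":0,"ay":0,"az":0,"jaw":0}
  ]
}}

```text
time: 38.25
tool_pos: [388.6, 300.4, 228.4]
tcp_rot: [3.141, 0.0, -0.02]
contact_force: [-0.1, 0.1, -0.3]
grip_width: 45.9
finger_force: 0.0
```

```bash
cat > gou.py <<'E'
from h import *
import sys
np.set_printoptions(precision=1,suppress=True)
p,d,c,o=shot("wrist",sys.argv[1]);P=cloud(c,d);Z=P[...,2];print(o["tool_pos"],o["tcp_rot"])
q=P[(Z>135)&(Z<156)&(P[...,1]>360)]
if len(q):print("knob",q.min(0),q.max(0))
hsv=cv2.cvtColor(p,cv2.COLOR_RGB2HSV)
m=(hsv[...,2]<75)&(Z>8)&(Z<35);m[240:]=0
n,L,s,ct=cv2.connectedComponentsWithStats(m.astype(np.uint8))
for i in range(1,n):
    if s[i,4]>400:
        q=P[L==i];print(s[i],cv2.minAreaRect(q[:,:2].astype(np.float32)),np.percentile(q[:,2],[5,50,95]))
E
python3 gou.py w8
```

```text
[388.6 300.4 228.4] [ 3.1  0.  -0. ]
[199   5 141   6 623] ((572.1392822265625, 354.5230712890625), (148.4816436767578, 2.2375922203063965), 89.07120513916016) [18.7 26.2 33.5]
[  42   54   72   69 1558] ((496.1973876953125, 580.7946166992188), (75.71163940429688, 52.815956115722656), 3.090289354324341) [10.6 25.2 33.9]
[ 329  114   96   20 1590] ((449.1577453613281, 234.37295532226562), (21.956865310668945, 116.62073516845703), 0.47933101654052734) [16.3 21.1 23.6]
[ 527  116  107   28 1805] ((436.1812438964844, -16.377952575683594), (23.650941848754883, 123.96966552734375), 6.337856769561768) [15.6 21.2 24. ]
```

View pics/w8.png

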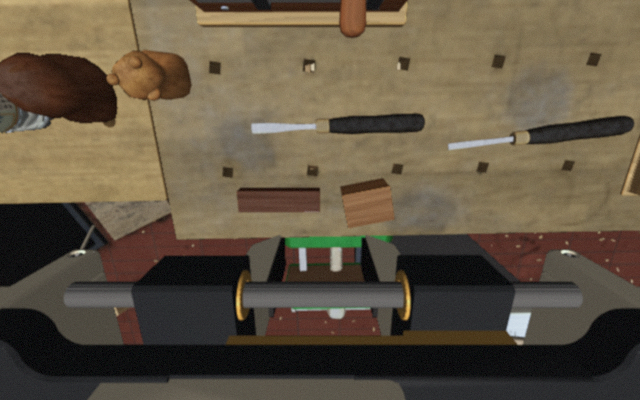

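Request:
{"api": "send_rows", "payload": {
  "rows": [
    {"x":0.05,"y":0.05,"z":0,"ax":0,"ay":0,"az":-0.08,"jaw":0},
    {"x":0.1,"y":0.1,"z":0,"ax":0,"ay":0,"az":-0.2,"jaw":0},
    {"x":0.15,"y":0.2,"z":0,"ax":0,"ay":0,"az":-0.34,"jaw":0},
    {"x":0.2,"y":0.3,"z":0,"ax":0,"ay":0,"az":-0.48,"jaw":0},
    {"x":0.25,"y":0.4,"z":0,"ax":0,"ay":0,"az":-0.62,"jaw":0},
    {"x":0.3,"y":0.43,"z":0,"ax":0,"ay":0,"az":-0.76,"jaw":0},
    {"x":0.3,"y":0.43,"z":0,"ax":0,"ay":0,"az":-0.9,"jaw":0},
    {"x":0.3,"y":0.43,"z":0,"ax":0,"ay":0,"az":-1,"jaw":0},
    {"x":0.3,"y":0.43,"z":0,"ax":0,"ay":0,"az":-1,"jaw":0},
    {"x":0.3,"y":0.43,"z":0,"ax":0,"ay":0,"az":-1,"jaw":0}
  ]
}}

```text
time: 39.55
tool_pos: [446.6, 213.2, 228.7]
tcp_rot: [3.142, 0.0, 1.025]
contact_force: [0.5, -0.1, 0.0]
grip_width: 46.1
finger_force: 0.0
```

```bash
python3 - <<'E'
from h import *
np.set_printoptions(precision=3,suppress=True)
go(449.2,214,4,1.579)
p,d,c,o=shot("wrist");P=cloud(c,d);Z=P[...,2]
hsv=cv2.cvtColor(p,cv2.COLOR_RGB2HSV)
m=(hsv[...,2]<75)&(Z>8)&(Z<35);m[240:]=0
n,L,s,ct=cv2.connectedComponentsWithStats(m.astype(np.uint8))
for i in range(1,n):
    if s[i,4]>400: print(s[i],cv2.minAreaRect(P[L==i][:,:2].astype(np.float32)))
E
```

```text
xyz [0.01  0.009 1.123] axyz [ 0.     0.    -0.529]
[ 288  116   58   82 1463] ((449.4951477050781, 234.6326904296875), (22.724008560180664, 116.22438049316406), 0.24410557746887207)
[590 133  43  57 691] ((766.3628540039062, 41.32197570800781), (71.19190216064453, 28.340774536132812), 50.7111701965332)
```

Request:
{"api": "send_rows", "payload": {
  "rows": [
    {"x":0.01,"y":0.01,"z":0.1,"ax":0,"ay":0,"az":-0.14,"jaw":0},
    {"x":0.01,"y":0.01,"z":0.2,"ax":0,"ay":0,"az":-0.28,"jaw":0},
    {"x":0.01,"y":0.01,"z":0.3,"ax":0,"ay":0,"az":-0.42,"jaw":0},
    {"x":0.01,"y":0.01,"z":0.4,"ax":0,"ay":0,"az":-0.53,"jaw":0},
    {"x":0.01,"y":0.01,"z":0.5,"ax":0,"ay":0,"az":-0.53,"jaw":0},
    {"x":0.01,"y":0.01,"z":0.7,"ax":0,"ay":0,"az":-0.53,"jaw":0},
    {"x":0.01,"y":0.01,"z":0.9,"ax":0,"ay":0,"az":-0.53,"jaw":0},
    {"x":0.01,"y":0.01,"z":1,"ax":0,"ay":0,"az":-0.53,"jaw":0},
    {"x":0.01,"y":0.01,"z":1,"ax":0,"ay":0,"az":-0.53,"jaw":0},
    {"x":0.01,"y":0.01,"z":1,"ax":0,"ay":0,"az":-0.53,"jaw":0}
  ]
}}

```text
time: 40.85
tool_pos: [450.0, 214.0, 29.5]
tcp_rot: [3.14, -0.0, 1.582]
contact_force: [-0.2, 0.3, -0.5]
grip_width: 46.0
finger_force: 0.0
```

Request:
{"api": "send_rows", "payload": {
  "rows": [
    {"x":0,"y":0,"z":0.08,"ax":0,"ay":0,"az":0,"jaw":0},
    {"x":0,"y":0,"z":0.12,"ax":0,"ay":0,"az":0,"jaw":0},
    {"x":0,"y":0,"z":0.12,"ax":0,"ay":0,"az":0,"jaw":-0.4},
    {"x":0,"y":0,"z":0.12,"ax":0,"ay":0,"az":0,"jaw":-0.7},
    {"x":0,"y":0,"z":0.12,"ax":0,"ay":0,"az":0,"jaw":-1},
    {"x":0,"y":0,"z":0.12,"ax":0,"ay":0,"az":0,"jaw":-1},
    {"x":0,"y":0,"z":0.12,"ax":0,"ay":0,"az":0,"jaw":-1},
    {"x":0,"y":0,"z":0.05,"ax":0,"ay":0,"az":0,"jaw":-1},
    {"x":0,"y":0,"z":-0.1,"ax":0,"ay":0,"az":0,"jaw":-1},
    {"x":0,"y":0,"z":-0.28,"ax":0,"ay":0,"az":0,"jaw":-1}
  ]
}}

```text
time: 42.1
tool_pos: [448.6, 213.6, 85.5]
tcp_rot: [-3.14, 0.001, 1.582]
contact_force: [-0.3, 0.0, -1.6]
grip_width: 22.3
finger_force: 30.0
```

```bash
cat > tgt.py <<'E'
from h import *
np.set_printoptions(precision=3,suppress=True)
import sys,math
o=bot.get_obs();print(o["tool_pos"],o["grip_width"])
x,y,z,yaw=map(float,sys.argv[1:5]);go(x,y,z,yaw,o)
E
python3 tgt.py 392 -312 80 1.55; python3 - <<'E'
from h import *
np.set_printoptions(precision=1,suppress=True)
p,d,c,o=shot("wrist");P=cloud(c,d);Z=P[...,2]
hsv=cv2.cvtColor(p,cv2.COLOR_RGB2HSV)
m=(hsv[...,2]<90)&(Z>o["tool_pos"][2]-40)&(np.hypot(P[...,0]-o["tool_pos"][0],P[...,1]-o["tool_pos"][1])<130);m[240:]=0
n,L,s,ct=cv2.connectedComponentsWithStats(m.astype(np.uint8))
for i in range(1,n):
    if s[i,4]>200: 
        q=P[L==i];print(s[i],q.min(0),q.max(0),np.median(q,0),cv2.minAreaRect(q[:,:2].astype(np.float32)))
m=(hsv[...,1]<60)&(hsv[...,2]>110)&(np.hypot(P[...,0]-o["tool_pos"][0],P[...,1]-o["tool_pos"][1])<230)&(abs(P[...,0]-449)<25);m[240:]=0
q=P[m]; print(len(q)); 
if len(q):print(q.min(0),q.max(0),np.median(q,0))
E
```

```text
[448.619 213.588  85.537] 22.32067237177188
xyz [-2.625 -0.313  0.03 ] axyz [-0.002  0.001  0.031]
[ 300  118   47  122 4677] [434.2 224.1  86.7] [461.  292.8 104.6] [447.3 262.9 100.7] ((447.30535888671875, 258.52606201171875), (26.84763526916504, 68.70457458496094), 0.5113426446914673)
[ 480  138  108  102 5088] [528.3 214.6  45.5] [572.1 284.7 120.3] [569.9 244.3  89. ] ((557.1749877929688, 253.15182495117188), (27.21407699584961, 77.1890869140625), 37.348995208740234)
1374
[427.5 225.1  -2. ] [467.3 371.8 100.5] [446.9 330.   92.2]
```

Request:
{"api": "send_rows", "payload": {
  "rows": [
    {"x":-0.05,"y":0,"z":0,"ax":0,"ay":0,"az":0,"jaw":-1},
    {"x":-0.15,"y":-0.02,"z":0,"ax":0,"ay":0,"az":0,"jaw":-1},
    {"x":-0.3,"y":-0.03,"z":0,"ax":0,"ay":0,"az":0,"jaw":-1},
    {"x":-0.45,"y":-0.04,"z":0,"ax":0,"ay":0,"az":0,"jaw":-1},
    {"x":-0.6,"y":-0.06,"z":0,"ax":0,"ay":0,"az":0,"jaw":-1},
    {"x":-0.72,"y":-0.07,"z":0,"ax":0,"ay":0,"az":0,"jaw":-1},
    {"x":-0.82,"y":-0.08,"z":0,"ax":0,"ay":0,"az":0,"jaw":-1},
    {"x":-0.9,"y":-0.09,"z":0,"ax":0,"ay":0,"az":0,"jaw":-1},
    {"x":-0.97,"y":-0.1,"z":0,"ax":0,"ay":0,"az":0,"jaw":-1},
    {"x":-1,"y":-0.1,"z":0,"ax":0,"ay":0,"az":0,"jaw":-1}
  ]
}}

```text
time: 43.4
tool_pos: [430.9, 12.8, 84.2]
tcp_rot: [-3.14, -0.0, 1.581]
contact_force: [-0.7, 0.6, -1.3]
grip_width: 22.4
finger_force: 30.0
```

Request:
{"api": "send_rows", "payload": {
  "rows": [
    {"x":-0.05,"y":0,"z":0,"ax":0,"ay":0,"az":0,"jaw":-1},
    {"x":-0.15,"y":-0.02,"z":0,"ax":0,"ay":0,"az":0,"jaw":-1},
    {"x":-0.3,"y":-0.03,"z":0,"ax":0,"ay":0,"az":0,"jaw":-1},
    {"x":-0.45,"y":-0.04,"z":0,"ax":0,"ay":0,"az":0,"jaw":-1},
    {"x":-0.6,"y":-0.06,"z":0,"ax":0,"ay":0,"az":0,"jaw":-1},
    {"x":-0.72,"y":-0.07,"z":0,"ax":0,"ay":0,"az":0,"jaw":-1},
    {"x":-0.82,"y":-0.08,"z":0,"ax":0,"ay":0,"az":0,"jaw":-1},
    {"x":-0.9,"y":-0.09,"z":0,"ax":0,"ay":0,"az":0,"jaw":-1},
    {"x":-0.97,"y":-0.1,"z":0,"ax":0,"ay":0,"az":0,"jaw":-1},
    {"x":-1,"y":-0.1,"z":0,"ax":0,"ay":0,"az":0,"jaw":-1}
  ]
}}

```text
time: 44.65
tool_pos: [413.8, -187.2, 84.7]
tcp_rot: [-3.142, 0.0, 1.582]
contact_force: [0.4, -0.6, -0.8]
grip_width: 22.0
finger_force: 30.0
```

```bash
python3 tgt.py 391.7 -311.6 11 1.55; python3 - <<'E'
from h import *
np.set_printoptions(precision=1,suppress=True)
p,d,c,o=shot("wrist","w9");P=cloud(c,d);Z=P[...,2]
print(o["grip_width"])
q=P[(Z>29)&(Z<40)&(P[...,0]<520)&(P[...,1]<-80)];print("tray rim visible",q.min(0),q.max(0))
E
```

```text
[ 413.779 -187.214   84.668] 22.043791209432996
xyz [-0.621 -0.117  0.368] axyz [-0.    0.    0.03]
22.043791209432996
tray rim visible [ 349.1 -219.    29. ] [ 490.8 -114.2   37.4]
```

Request:
{"api": "send_rows", "payload": {
  "rows": [
    {"x":-0.05,"y":-0.01,"z":0,"ax":0,"ay":0,"az":0.01,"jaw":-1},
    {"x":-0.15,"y":-0.04,"z":0,"ax":0,"ay":0,"az":0.02,"jaw":-1},
    {"x":-0.28,"y":-0.06,"z":0,"ax":0,"ay":0,"az":0.03,"jaw":-1},
    {"x":-0.4,"y":-0.08,"z":0,"ax":0,"ay":0,"az":0.03,"jaw":-1},
    {"x":-0.52,"y":-0.1,"z":0,"ax":0,"ay":0,"az":0.03,"jaw":-1},
    {"x":-0.6,"y":-0.117,"z":0,"ax":0,"ay":0,"az":0.03,"jaw":-1},
    {"x":-0.62,"y":-0.117,"z":0.05,"ax":0,"ay":0,"az":0.03,"jaw":-1},
    {"x":-0.62,"y":-0.117,"z":0.12,"ax":0,"ay":0,"az":0.03,"jaw":-1},
    {"x":-0.62,"y":-0.117,"z":0.18,"ax":0,"ay":0,"az":0.03,"jaw":-1},
    {"x":-0.62,"y":-0.117,"z":0.24,"ax":0,"ay":0,"az":0.03,"jaw":-1}
  ]
}}

```text
time: 45.95
tool_pos: [391.8, -310.1, 35.6]
tcp_rot: [-3.141, -0.001, 1.551]
contact_force: [-0.6, -0.8, -1.5]
grip_width: 22.5
finger_force: 30.0
```

Request:
{"api": "send_rows", "payload": {
  "rows": [
    {"x":0,"y":0,"z":0.04,"ax":0,"ay":0,"az":0,"jaw":-1},
    {"x":0,"y":0,"z":0.08,"ax":0,"ay":0,"az":0,"jaw":-1},
    {"x":0,"y":0,"z":0.12,"ax":0,"ay":0,"az":0,"jaw":-1},
    {"x":0,"y":0,"z":0.125,"ax":0,"ay":0,"az":0,"jaw":-1},
    {"x":0,"y":0,"z":0.125,"ax":0,"ay":0,"az":0,"jaw":-0.35},
    {"x":0,"y":0,"z":0.125,"ax":0,"ay":0,"az":0,"jaw":-0.35},
    {"x":0,"y":0,"z":0.125,"ax":0,"ay":0,"az":0,"jaw":-0.35},
    {"x":0,"y":0,"z":0,"ax":0,"ay":0,"az":0,"jaw":-0.35},
    {"x":0,"y":0,"z":-0.25,"ax":0,"ay":0,"az":0,"jaw":-0.35},
    {"x":0,"y":0,"z":-0.5,"ax":0,"ay":0,"az":0,"jaw":-0.35}
  ]
}}

```text
time: 47.2
tool_pos: [391.7, -310.7, 138.2]
tcp_rot: [-3.141, -0.0, 1.551]
contact_force: [0.5, -1.4, -0.1]
grip_width: 29.6
finger_force: 0.0
```

```bash
python3 tgt.py 434.7 -2.5 4 1.681; python3 - <<'E'
from h import *
p,d,c,o=shot("top","top2");np.savez("top2.npz",p=p,d=d)
cv2.imwrite("pics/top2z.png",cv2.resize(p[130:300,150:460,::-1],None,fx=2.5,fy=2.5,interpolation=cv2.INTER_CUBIC))
E
```

```text
[ 391.68  -310.702  138.162] 29.612078206914205
xyz [1.545 0.184 0.671] axyz [-0.    -0.    -0.125]
```

View pics/top2z.png

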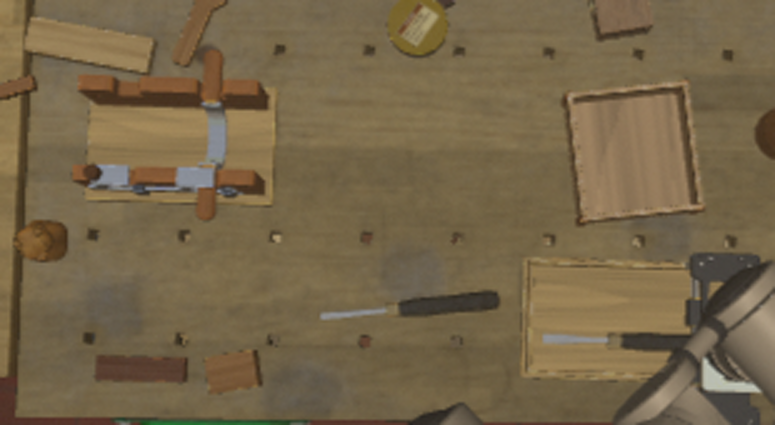

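```bash
python3 - <<'E'
from h import *
np.set_printoptions(precision=1,suppress=True)
c=cam("top")
for f in("top0","top2"):
    z=np.load(f+".npz");p,d=z["p"],z["d"];P=cloud(c,d);Z=P[...,2]
    w=(P[...,0]>540)&(P[...,0]<610)&(P[...,1]>200)&(P[...,1]<470)
    q=P[w&(Z>138)&(Z<160)];print(f,"knob",len(q),q.mean(0),q.min(0),q.max(0))
    hsv=cv2.cvtColor(p,cv2.COLOR_RGB2HSV)
    m=w&(hsv[...,1]<70)&(hsv[...,2]>100)&(Z>95)
    n,L,s,ct=cv2.connectedComponentsWithStats(m.astype(np.uint8))
    for i in range(1,n):
        if s[i,4]>15: r=ray(c,ct[i],121.5)[0];e=ray(c,[[s[i,0],ct[i][1]],[s[i,0]+s[i,2],ct[i][1]]],121.5)[:,1];print(s[i],r,e)
E
```

```text
top0 knob 33 [579.2 402.  147. ] [571.3 394.4 138.5] [586.5 411.3 153. ]
[185 196  15   9  98] [579.4 382.  121.5] [405.6 361.6]
[218 197  16   8 121] [577.9 285.9 121.5] [308.8 261.9]
top2 knob 32 [579.1 396.1 146.9] [571.5 387.9 140.3] [586.5 405.3 153.7]
[186 196  16   8  97] [579.5 376.4 121.5] [402.7 355.8]
[220 197  16   8 124] [577.7 280.2 121.5] [302.9 256. ]
```

Request:
{"api": "send_rows", "payload": {
  "rows": [
    {"x":0.15,"y":0.02,"z":0,"ax":0,"ay":0,"az":0,"jaw":0},
    {"x":0.35,"y":0.05,"z":0,"ax":0,"ay":0,"az":0,"jaw":0},
    {"x":0.55,"y":0.08,"z":0,"ax":0,"ay":0,"az":0,"jaw":0},
    {"x":0.75,"y":0.1,"z":0,"ax":0,"ay":0,"az":0,"jaw":0},
    {"x":0.95,"y":0.12,"z":0,"ax":0,"ay":0,"az":0,"jaw":0},
    {"x":1,"y":0.12,"z":0,"ax":0,"ay":0,"az":0,"jaw":0},
    {"x":1,"y":0.12,"z":0,"ax":0,"ay":0,"az":0,"jaw":0},
    {"x":1,"y":0.12,"z":0,"ax":0,"ay":0,"az":0,"jaw":0},
    {"x":1,"y":0.12,"z":0,"ax":0,"ay":0,"az":0,"jaw":0},
    {"x":1,"y":0.12,"z":0,"ax":0,"ay":0,"az":0,"jaw":0}
  ]
}}

```text
time: 48.5
tool_pos: [419.8, -112.0, 136.6]
tcp_rot: [-3.142, 0.0, 1.55]
contact_force: [-0.1, 0.4, -0.0]
grip_width: 45.9
finger_force: 0.0
```

```bash
python3 gou.py w10; python3 tgt.py 434.7 -2.5 4 1.681
```

```text
[ 419.8 -112.   136.6] [-3.1  0.   1.5]
[ 322   16   35  148 3470] ((435.3824768066406, -17.791465759277344), (23.058820724487305, 124.57259368896484), 6.504872798919678) [16.5 21.6 24.2]
[ 419.85  -111.891  136.652] 46.15439731485271
xyz [0.548 0.063 0.663] axyz [-0.     0.    -0.125]
```

Request:
{"api": "send_rows", "payload": {
  "rows": [
    {"x":0.15,"y":0.02,"z":0,"ax":0,"ay":0,"az":-0.05,"jaw":0},
    {"x":0.3,"y":0.04,"z":0,"ax":0,"ay":0,"az":-0.1,"jaw":0},
    {"x":0.45,"y":0.06,"z":0,"ax":0,"ay":0,"az":-0.125,"jaw":0},
    {"x":0.545,"y":0.06,"z":0.1,"ax":0,"ay":0,"az":-0.13,"jaw":0},
    {"x":0.545,"y":0.06,"z":0.3,"ax":0,"ay":0,"az":-0.13,"jaw":0},
    {"x":0.545,"y":0.06,"z":0.45,"ax":0,"ay":0,"az":-0.13,"jaw":0},
    {"x":0.545,"y":0.06,"z":0.6,"ax":0,"ay":0,"az":-0.13,"jaw":0},
    {"x":0.545,"y":0.06,"z":0.66,"ax":0,"ay":0,"az":-0.13,"jaw":0},
    {"x":0.545,"y":0.06,"z":0.66,"ax":0,"ay":0,"az":-0.13,"jaw":-0.3},
    {"x":0.545,"y":0.06,"z":0.66,"ax":0,"ay":0,"az":-0.13,"jaw":-0.6}
  ]
}}

```text
time: 49.8
tool_pos: [434.8, -2.9, 5.5]
tcp_rot: [3.14, 0.001, 1.687]
contact_force: [0.3, 0.4, -0.7]
grip_width: 30.9
finger_force: 0.0
```

Request:
{"api": "send_rows", "payload": {
  "rows": [
    {"x":0,"y":0,"z":0,"ax":0,"ay":0,"az":0,"jaw":-1},
    {"x":0,"y":0,"z":0,"ax":0,"ay":0,"az":0,"jaw":-1},
    {"x":0,"y":0,"z":0,"ax":0,"ay":0,"az":0,"jaw":-1},
    {"x":0,"y":0,"z":0,"ax":0,"ay":0,"az":0,"jaw":-1},
    {"x":0,"y":0,"z":-0.05,"ax":0,"ay":0,"az":0,"jaw":-1},
    {"x":0,"y":0,"z":-0.15,"ax":0,"ay":0,"az":0,"jaw":-1},
    {"x":0,"y":0,"z":-0.25,"ax":0,"ay":0,"az":0,"jaw":-1},
    {"x":0,"y":0,"z":-0.35,"ax":0,"ay":0,"az":0,"jaw":-1},
    {"x":0,"y":0,"z":-0.4,"ax":0,"ay":0,"az":0,"jaw":-1},
    {"x":0,"y":0,"z":-0.4,"ax":0,"ay":0,"az":0,"jaw":-1}
  ]
}}

```text
time: 51.05
tool_pos: [434.3, -2.7, 85.2]
tcp_rot: [3.14, 0.0, 1.687]
contact_force: [0.1, 0.1, -1.1]
grip_width: 22.3
finger_force: 30.0
```

```bash
python3 tgt.py 445 -277.5 11 1.55
```

```text
[434.307  -2.682  85.237] 22.30047357260664
xyz [-1.371 -0.106  0.372] axyz [0.001 0.    0.131]
```

Request:
{"api": "send_rows", "payload": {
  "rows": [
    {"x":-0.05,"y":0,"z":0,"ax":0,"ay":0,"az":0,"jaw":-1},
    {"x":-0.15,"y":-0.01,"z":0,"ax":0,"ay":0,"az":0,"jaw":-1},
    {"x":-0.28,"y":-0.02,"z":0,"ax":0,"ay":0,"az":0.02,"jaw":-1},
    {"x":-0.42,"y":-0.03,"z":0,"ax":0,"ay":0,"az":0.05,"jaw":-1},
    {"x":-0.56,"y":-0.04,"z":0,"ax":0,"ay":0,"az":0.08,"jaw":-1},
    {"x":-0.7,"y":-0.05,"z":0,"ax":0,"ay":0,"az":0.11,"jaw":-1},
    {"x":-0.82,"y":-0.06,"z":0,"ax":0,"ay":0,"az":0.13,"jaw":-1},
    {"x":-0.9,"y":-0.07,"z":0,"ax":0,"ay":0,"az":0.13,"jaw":-1},
    {"x":-0.96,"y":-0.07,"z":0,"ax":0,"ay":0,"az":0.13,"jaw":-1},
    {"x":-0.98,"y":-0.07,"z":0,"ax":0,"ay":0,"az":0.13,"jaw":-1}
  ]
}}

```text
time: 52.3
tool_pos: [442.8, -199.4, 84.5]
tcp_rot: [-3.141, -0.0, 1.55]
contact_force: [0.2, 0.3, -1.8]
grip_width: 22.7
finger_force: 30.0
```

```bash
python3 tgt.py 444.7 -278 11 1.55
```

```text
[ 442.826 -199.378   84.493] 22.65630312462569
xyz [-0.393  0.017  0.367] axyz [-0. -0.  0.]
```

Request:
{"api": "send_rows", "payload": {
  "rows": [
    {"x":-0.05,"y":0,"z":0,"ax":0,"ay":0,"az":0,"jaw":-1},
    {"x":-0.15,"y":0.01,"z":0,"ax":0,"ay":0,"az":0,"jaw":-1},
    {"x":-0.27,"y":0.017,"z":0,"ax":0,"ay":0,"az":0,"jaw":-1},
    {"x":-0.36,"y":0.017,"z":0,"ax":0,"ay":0,"az":0,"jaw":-1},
    {"x":-0.393,"y":0.017,"z":0.03,"ax":0,"ay":0,"az":0,"jaw":-1},
    {"x":-0.393,"y":0.017,"z":0.1,"ax":0,"ay":0,"az":0,"jaw":-1},
    {"x":-0.393,"y":0.017,"z":0.18,"ax":0,"ay":0,"az":0,"jaw":-1},
    {"x":-0.393,"y":0.017,"z":0.26,"ax":0,"ay":0,"az":0,"jaw":-1},
    {"x":-0.393,"y":0.017,"z":0.32,"ax":0,"ay":0,"az":0,"jaw":-1},
    {"x":-0.393,"y":0.017,"z":0.355,"ax":0,"ay":0,"az":0,"jaw":-1}
  ]
}}

```text
time: 53.55
tool_pos: [444.5, -277.2, 12.7]
tcp_rot: [-3.141, -0.001, 1.551]
contact_force: [0.6, -0.3, -1.0]
grip_width: 22.6
finger_force: 30.0
```

Request:
{"api": "send_rows", "payload": {
  "rows": [
    {"x":0,"y":0,"z":0.007,"ax":0,"ay":0,"az":0,"jaw":-1},
    {"x":0,"y":0,"z":0.007,"ax":0,"ay":0,"az":0,"jaw":-0.35},
    {"x":0,"y":0,"z":0.007,"ax":0,"ay":0,"az":0,"jaw":-0.35},
    {"x":0,"y":0,"z":0.007,"ax":0,"ay":0,"az":0,"jaw":-0.35},
    {"x":0,"y":0,"z":-0.1,"ax":0,"ay":0,"az":0,"jaw":-0.35},
    {"x":0,"y":0,"z":-0.3,"ax":0,"ay":0,"az":0,"jaw":-0.35},
    {"x":0,"y":0,"z":-0.5,"ax":0,"ay":0,"az":0,"jaw":-0.35},
    {"x":0.1,"y":0,"z":-0.6,"ax":0,"ay":0,"az":0,"jaw":0},
    {"x":0.3,"y":0,"z":-0.6,"ax":0,"ay":0,"az":0,"jaw":0.4},
    {"x":0.5,"y":0,"z":-0.6,"ax":0,"ay":0,"az":0,"jaw":0.6}
  ]
}}

```text
time: 54.8
tool_pos: [446.7, -176.9, 134.4]
tcp_rot: [3.14, 0.001, 1.55]
contact_force: [0.3, 0.5, 0.5]
grip_width: 54.9
finger_force: 0.0
```

```bash
cat > off.py <<'E'
from h import *
np.set_printoptions(precision=1,suppress=True)
p,d,c,o=shot("top");P=cloud(c,d);Z=P[...,2];print(o["tool_pos"],o["tcp_rot"])
for n,zl,zh,w in(("long",12,27,(330,410,295,440)),("short",36,56,(310,410,180,295)),("any",12,60,(310,480,150,450))):
    m=(Z>zl)&(Z<zh)&(P[...,0]>w[0])&(P[...,0]<w[1])&(P[...,1]>w[2])&(P[...,1]<w[3])
    k,L,s,ct=cv2.connectedComponentsWithStats(m.astype(np.uint8))
    for i in range(1,k):
        if s[i,4]>60: print(n,s[i],cv2.minAreaRect(P[L==i][:,:2].astype(np.float32)),np.percentile(P[L==i][:,2],50))
E
python3 off.py
```

```text
[ 446.7 -176.9  134.4] [3.1 0.  1.5]
long [188 272  36  11 341] ((351.6824951171875, 359.91064453125), (110.32252502441406, 29.969100952148438), 88.7823257446289) 19.901851766562004
short [232 270  21  18 293] ((350.23321533203125, 243.6724853515625), (44.67397689819336, 60.73625946044922), 10.802294731140137) 44.70576197406558
any [232 270  22  18 313] ((350.2088317871094, 243.75399780273438), (44.95415115356445, 60.61549377441406), 10.393240928649902) 44.41977866792445
any [188 272  36  11 348] ((351.6824951171875, 359.91064453125), (110.32252502441406, 29.969100952148438), 88.7823257446289) 19.965355396460723
```

Request:
{"api": "send_rows", "payload": {
  "rows": [
    {"x":0.2,"y":-0.05,"z":0,"ax":0,"ay":0,"az":0,"jaw":0.6},
    {"x":0.4,"y":-0.1,"z":0,"ax":0,"ay":0,"az":0,"jaw":0.6},
    {"x":0.6,"y":-0.15,"z":0,"ax":0,"ay":0,"az":0,"jaw":0.6},
    {"x":0.8,"y":-0.2,"z":0,"ax":0,"ay":0,"az":0,"jaw":0.6},
    {"x":1,"y":-0.2,"z":0,"ax":0,"ay":0,"az":0,"jaw":0.6},
    {"x":1,"y":-0.2,"z":0,"ax":0,"ay":0,"az":0,"jaw":0.6},
    {"x":1,"y":-0.2,"z":0,"ax":0,"ay":0,"az":0,"jaw":0.6},
    {"x":1,"y":-0.2,"z":0,"ax":0,"ay":0,"az":0,"jaw":0.6},
    {"x":1,"y":-0.2,"z":0,"ax":0,"ay":0,"az":0,"jaw":0.6},
    {"x":1,"y":-0.2,"z":0,"ax":0,"ay":0,"az":0,"jaw":0.6}
  ]
}}

```text
time: 56.1
tool_pos: [410.7, 22.6, 133.7]
tcp_rot: [-3.141, 0.0, 1.55]
contact_force: [-0.1, -0.7, -0.6]
grip_width: 73.6
finger_force: 0.0
```

Request:
{"api": "send_rows", "payload": {
  "rows": [
    {"x":0.2,"y":-0.05,"z":0,"ax":0,"ay":0,"az":0,"jaw":0.6},
    {"x":0.4,"y":-0.1,"z":0,"ax":0,"ay":0,"az":-0.1,"jaw":0.6},
    {"x":0.6,"y":-0.15,"z":0,"ax":0,"ay":0,"az":-0.2,"jaw":0.6},
    {"x":0.8,"y":-0.2,"z":0,"ax":0,"ay":0,"az":-0.2,"jaw":0.6},
    {"x":1,"y":-0.25,"z":0,"ax":0,"ay":0,"az":-0.2,"jaw":0.6},
    {"x":1,"y":-0.25,"z":0,"ax":0,"ay":0,"az":-0.2,"jaw":0.6},
    {"x":1,"y":-0.25,"z":0,"ax":0,"ay":0,"az":-0.2,"jaw":0.6},
    {"x":1,"y":-0.25,"z":0,"ax":0,"ay":0,"az":-0.2,"jaw":0.6},
    {"x":1,"y":-0.25,"z":0,"ax":0,"ay":0,"az":-0.2,"jaw":0.6},
    {"x":1,"y":-0.25,"z":0,"ax":0,"ay":0,"az":-0.2,"jaw":0.6}
  ]
}}

```text
time: 57.35
tool_pos: [365.0, 223.6, 133.7]
tcp_rot: [3.142, 0.0, 1.759]
contact_force: [0.5, 1.3, 0.7]
grip_width: 73.8
finger_force: 0.0
```

```bash
python3 tgt.py 350.2 243.7 10 1.754; python3 - <<'E'
from h import *
np.set_printoptions(precision=1,suppress=True)
p,d,c,o=shot("wrist");P=cloud(c,d);Z=P[...,2]
m=(Z>36)&(Z<50)&(P[...,0]<410);m[240:]=0
k,L,s,ct=cv2.connectedComponentsWithStats(m.astype(np.uint8))
for i in range(1,k):
    if s[i,4]>300: print(s[i],cv2.minAreaRect(P[L==i][:,:2].astype(np.float32)))
E
```

```text
[364.981 223.621 133.714] 73.84147014318663
xyz [ 0.113 -0.054  0.619] axyz [0.    0.    0.005]
[ 285  143   53   68 3480] ((349.5276794433594, 246.23052978515625), (45.16092300415039, 59.62824630737305), 10.842268943786621)
```

Request:
{"api": "send_rows", "payload": {
  "rows": [
    {"x":0.12,"y":-0.055,"z":0,"ax":0,"ay":0,"az":0,"jaw":0.6},
    {"x":0.12,"y":-0.055,"z":0.1,"ax":0,"ay":0,"az":0,"jaw":0.6},
    {"x":0.12,"y":-0.055,"z":0.3,"ax":0,"ay":0,"az":0,"jaw":0.6},
    {"x":0.12,"y":-0.055,"z":0.5,"ax":0,"ay":0,"az":0,"jaw":0.6},
    {"x":0.12,"y":-0.055,"z":0.62,"ax":0,"ay":0,"az":0,"jaw":0.6},
    {"x":0.12,"y":-0.055,"z":0.62,"ax":0,"ay":0,"az":0,"jaw":0.3},
    {"x":0.12,"y":-0.055,"z":0.62,"ax":0,"ay":0,"az":0,"jaw":0},
    {"x":0.12,"y":-0.055,"z":0.62,"ax":0,"ay":0,"az":0,"jaw":-0.4},
    {"x":0.12,"y":-0.055,"z":0.62,"ax":0,"ay":0,"az":0,"jaw":-0.4},
    {"x":0.12,"y":-0.055,"z":0.62,"ax":0,"ay":0,"az":0,"jaw":-1}
  ]
}}

```text
time: 58.65
tool_pos: [350.2, 245.9, 10.7]
tcp_rot: [3.139, -0.0, 1.76]
contact_force: [-0.4, -0.3, 8.0]
grip_width: 44.7
finger_force: 30.0
```

Request:
{"api": "send_rows", "payload": {
  "rows": [
    {"x":0,"y":0,"z":0,"ax":0,"ay":0,"az":0,"jaw":-1},
    {"x":0,"y":0,"z":0,"ax":0,"ay":0,"az":0,"jaw":-1},
    {"x":0,"y":0,"z":-0.08,"ax":0,"ay":0,"az":0,"jaw":-1},
    {"x":0,"y":0,"z":-0.2,"ax":0,"ay":0,"az":0,"jaw":-1},
    {"x":-0.05,"y":0,"z":-0.35,"ax":0,"ay":0,"az":0,"jaw":-1},
    {"x":-0.12,"y":0.03,"z":-0.5,"ax":0,"ay":0,"az":0,"jaw":-1},
    {"x":-0.24,"y":0.06,"z":-0.6,"ax":0,"ay":0,"az":0,"jaw":-1},
    {"x":-0.36,"y":0.1,"z":-0.6,"ax":0,"ay":0,"az":0,"jaw":-1},
    {"x":-0.44,"y":0.14,"z":-0.6,"ax":0,"ay":0,"az":0,"jaw":-1},
    {"x":-0.5,"y":0.16,"z":-0.6,"ax":0,"ay":0,"az":0,"jaw":-1}
  ]
}}

```text
time: 59.9
tool_pos: [400.0, 152.8, 130.0]
tcp_rot: [3.141, 0.0, 1.76]
contact_force: [0.1, -0.3, -1.4]
grip_width: 45.1
finger_force: 30.0
```

```bash
python3 tgt.py 664 -242 110 0.117
```

```text
[400.031 152.788 129.992] 45.0725346329977
xyz [-2.187  0.926  0.101] axyz [ 0.    -0.     1.569]
```

Request:
{"api": "send_rows", "payload": {
  "rows": [
    {"x":-0.06,"y":0.03,"z":0,"ax":0,"ay":0,"az":0,"jaw":-1},
    {"x":-0.18,"y":0.08,"z":0,"ax":0,"ay":0,"az":0,"jaw":-1},
    {"x":-0.32,"y":0.14,"z":0,"ax":0,"ay":0,"az":0,"jaw":-1},
    {"x":-0.46,"y":0.2,"z":0,"ax":0,"ay":0,"az":0,"jaw":-1},
    {"x":-0.6,"y":0.27,"z":0,"ax":0,"ay":0,"az":0,"jaw":-1},
    {"x":-0.74,"y":0.33,"z":0,"ax":0,"ay":0,"az":0,"jaw":-1},
    {"x":-0.86,"y":0.39,"z":0,"ax":0,"ay":0,"az":0,"jaw":-1},
    {"x":-0.94,"y":0.43,"z":0,"ax":0,"ay":0,"az":0,"jaw":-1},
    {"x":-0.98,"y":0.45,"z":0,"ax":0,"ay":0,"az":0,"jaw":-1},
    {"x":-1,"y":0.46,"z":0,"ax":0,"ay":0,"az":0,"jaw":-1}
  ]
}}

```text
time: 61.15
tool_pos: [527.6, -25.6, 129.6]
tcp_rot: [-3.141, -0.0, 1.76]
contact_force: [0.2, -0.2, -0.9]
grip_width: 44.7
finger_force: 30.0
```

Request:
{"api": "send_rows", "payload": {
  "rows": [
    {"x":-0.06,"y":0.02,"z":0,"ax":0,"ay":0,"az":0.05,"jaw":-1},
    {"x":-0.16,"y":0.07,"z":0,"ax":0,"ay":0,"az":0.15,"jaw":-1},
    {"x":-0.3,"y":0.13,"z":0,"ax":0,"ay":0,"az":0.28,"jaw":-1},
    {"x":-0.44,"y":0.18,"z":0,"ax":0,"ay":0,"az":0.41,"jaw":-1},
    {"x":-0.58,"y":0.25,"z":0,"ax":0,"ay":0,"az":0.54,"jaw":-1},
    {"x":-0.72,"y":0.31,"z":0,"ax":0,"ay":0,"az":0.67,"jaw":-1},
    {"x":-0.84,"y":0.36,"z":0,"ax":0,"ay":0,"az":0.8,"jaw":-1},
    {"x":-0.93,"y":0.4,"z":0,"ax":0,"ay":0,"az":0.92,"jaw":-1},
    {"x":-0.98,"y":0.42,"z":0,"ax":0,"ay":0,"az":0.98,"jaw":-1},
    {"x":-1,"y":0.42,"z":0,"ax":0,"ay":0,"az":1,"jaw":-1}
  ]
}}

```text
time: 62.4
tool_pos: [647.9, -206.9, 129.4]
tcp_rot: [-3.141, 0.0, 0.711]
contact_force: [-0.6, 0.1, -1.0]
grip_width: 44.5
finger_force: 30.0
```

```bash
python3 tgt.py 664 -242 17 0.117
```

```text
[ 647.896 -206.876  129.35 ] 44.47240744643727
xyz [-0.053  0.186  0.562] axyz [-0.     0.     0.567]
```

Request:
{"api": "send_rows", "payload": {
  "rows": [
    {"x":-0.02,"y":0.05,"z":0,"ax":0,"ay":0,"az":0.1,"jaw":-1},
    {"x":-0.04,"y":0.12,"z":0,"ax":0,"ay":0,"az":0.22,"jaw":-1},
    {"x":-0.053,"y":0.186,"z":0,"ax":0,"ay":0,"az":0.35,"jaw":-1},
    {"x":-0.053,"y":0.186,"z":0,"ax":0,"ay":0,"az":0.47,"jaw":-1},
    {"x":-0.053,"y":0.186,"z":0,"ax":0,"ay":0,"az":0.565,"jaw":-1},
    {"x":-0.053,"y":0.186,"z":0,"ax":0,"ay":0,"az":0.565,"jaw":-1},
    {"x":-0.053,"y":0.186,"z":0.1,"ax":0,"ay":0,"az":0.565,"jaw":-1},
    {"x":-0.053,"y":0.186,"z":0.2,"ax":0,"ay":0,"az":0.565,"jaw":-1},
    {"x":-0.053,"y":0.186,"z":0.3,"ax":0,"ay":0,"az":0.565,"jaw":-1},
    {"x":-0.053,"y":0.186,"z":0.38,"ax":0,"ay":0,"az":0.565,"jaw":-1}
  ]
}}

```text
time: 63.65
tool_pos: [663.9, -241.1, 52.9]
tcp_rot: [-3.141, 0.001, 0.123]
contact_force: [-0.5, -1.0, 0.1]
grip_width: 44.8
finger_force: 30.0
```

Request:
{"api": "send_rows", "payload": {
  "rows": [
    {"x":0,"y":0,"z":0.06,"ax":0,"ay":0,"az":0,"jaw":-1},
    {"x":0,"y":0,"z":0.12,"ax":0,"ay":0,"az":0,"jaw":-1},
    {"x":0,"y":0,"z":0.175,"ax":0,"ay":0,"az":0,"jaw":-1},
    {"x":0,"y":0,"z":0.175,"ax":0,"ay":0,"az":0,"jaw":-1},
    {"x":0,"y":0,"z":0.175,"ax":0,"ay":0,"az":0,"jaw":0.25},
    {"x":0,"y":0,"z":0.175,"ax":0,"ay":0,"az":0,"jaw":0.25},
    {"x":0,"y":0,"z":0.1,"ax":0,"ay":0,"az":0,"jaw":0.25},
    {"x":0,"y":0,"z":-0.1,"ax":0,"ay":0,"az":0,"jaw":0.25},
    {"x":0,"y":0,"z":-0.3,"ax":0,"ay":0,"az":0,"jaw":0.25},
    {"x":0,"y":0,"z":-0.45,"ax":0,"ay":0,"az":0,"jaw":0.25}
  ]
}}

```text
time: 64.9
tool_pos: [664.8, -241.7, 147.6]
tcp_rot: [3.139, -0.003, 0.121]
contact_force: [1.9, -0.3, -0.2]
grip_width: 57.3
finger_force: 0.0
```

```bash
python3 off.py|grep -v any; python3 tgt.py 351.7 359.9 5 1.55
```

```text
[ 664.8 -241.7  147.6] [ 3.1 -0.   0.1]
long [188 272  36  11 339] ((351.664794921875, 360.1329040527344), (111.04158020019531, 29.961977005004883), 88.84088134765625) 19.373880727117466
[ 666.36  -242.422  152.089] 57.10528324344303
xyz [-1.204 -3.184  0.707] axyz [ 0.01  -0.003 -1.364]
```

Request:
{"api": "send_rows", "payload": {
  "rows": [
    {"x":-0.08,"y":-0.2,"z":0,"ax":0,"ay":0,"az":0,"jaw":0.2},
    {"x":-0.16,"y":-0.4,"z":0,"ax":0,"ay":0,"az":0,"jaw":0.2},
    {"x":-0.24,"y":-0.6,"z":0,"ax":0,"ay":0,"az":0,"jaw":0.2},
    {"x":-0.32,"y":-0.8,"z":0,"ax":0,"ay":0,"az":0,"jaw":0.2},
    {"x":-0.38,"y":-1,"z":0,"ax":0,"ay":0,"az":0,"jaw":0.2},
    {"x":-0.38,"y":-1,"z":0,"ax":0,"ay":0,"az":0,"jaw":0.2},
    {"x":-0.38,"y":-1,"z":0,"ax":0,"ay":0,"az":0,"jaw":0.2},
    {"x":-0.38,"y":-1,"z":0,"ax":0,"ay":0,"az":0,"jaw":0.2},
    {"x":-0.38,"y":-1,"z":0,"ax":0,"ay":0,"az":0,"jaw":0.2},
    {"x":-0.38,"y":-1,"z":0,"ax":0,"ay":0,"az":0,"jaw":0.2}
  ]
}}

```text
time: 66.2
tool_pos: [564.6, -52.6, 143.5]
tcp_rot: [3.142, 0.0, 0.12]
contact_force: [0.1, 0.3, 0.5]
grip_width: 54.8
finger_force: 0.0
```

Request:
{"api": "send_rows", "payload": {
  "rows": [
    {"x":-0.08,"y":-0.2,"z":0,"ax":0,"ay":0,"az":0,"jaw":0.2},
    {"x":-0.16,"y":-0.4,"z":0,"ax":0,"ay":0,"az":0,"jaw":0.2},
    {"x":-0.24,"y":-0.6,"z":0,"ax":0,"ay":0,"az":0,"jaw":0.2},
    {"x":-0.32,"y":-0.8,"z":0,"ax":0,"ay":0,"az":0,"jaw":0.2},
    {"x":-0.38,"y":-1,"z":0,"ax":0,"ay":0,"az":0,"jaw":0.2},
    {"x":-0.38,"y":-1,"z":0,"ax":0,"ay":0,"az":0,"jaw":0.2},
    {"x":-0.38,"y":-1,"z":0,"ax":0,"ay":0,"az":0,"jaw":0.2},
    {"x":-0.38,"y":-1,"z":0,"ax":0,"ay":0,"az":0,"jaw":0.2},
    {"x":-0.38,"y":-1,"z":0,"ax":0,"ay":0,"az":0,"jaw":0.2},
    {"x":-0.38,"y":-1,"z":0,"ax":0,"ay":0,"az":0,"jaw":0.2}
  ]
}}

```text
time: 67.45
tool_pos: [465.1, 136.8, 143.6]
tcp_rot: [3.141, 0.0, 0.12]
contact_force: [-0.2, -0.2, -0.1]
grip_width: 54.8
finger_force: 0.0
```

Request:
{"api": "send_rows", "payload": {
  "rows": [
    {"x":-0.08,"y":-0.2,"z":0,"ax":0,"ay":0,"az":-0.1,"jaw":0.2},
    {"x":-0.16,"y":-0.4,"z":0,"ax":0,"ay":0,"az":-0.25,"jaw":0.2},
    {"x":-0.24,"y":-0.55,"z":0,"ax":0,"ay":0,"az":-0.4,"jaw":0.2},
    {"x":-0.32,"y":-0.7,"z":0,"ax":0,"ay":0,"az":-0.55,"jaw":0.2},
    {"x":-0.38,"y":-0.85,"z":0,"ax":0,"ay":0,"az":-0.7,"jaw":0.2},
    {"x":-0.38,"y":-0.9,"z":0,"ax":0,"ay":0,"az":-0.85,"jaw":0.2},
    {"x":-0.38,"y":-0.9,"z":0,"ax":0,"ay":0,"az":-1,"jaw":0.2},
    {"x":-0.38,"y":-0.9,"z":0,"ax":0,"ay":0,"az":-1,"jaw":0.2},
    {"x":-0.38,"y":-0.9,"z":0,"ax":0,"ay":0,"az":-1,"jaw":0.2},
    {"x":-0.38,"y":-0.9,"z":0,"ax":0,"ay":0,"az":-1,"jaw":0.2}
  ]
}}

```text
time: 68.7
tool_pos: [367.8, 306.6, 143.7]
tcp_rot: [3.142, 0.0, 1.166]
contact_force: [-0.4, -0.3, 0.9]
grip_width: 55.1
finger_force: 0.0
```

```bash
python3 tgt.py 351.7 360 5 1.55; python3 - <<'E'
from h import *
np.set_printoptions(precision=1,suppress=True)
p,d,c,o=shot("wrist");P=cloud(c,d);Z=P[...,2]
m=(Z>10)&(Z<27)&(P[...,0]<410)&(P[...,1]<430);m[240:]=0
k,L,s,ct=cv2.connectedComponentsWithStats(m.astype(np.uint8))
for i in range(1,k):
    if s[i,4]>300: print(s[i],cv2.minAreaRect(P[L==i][:,:2].astype(np.float32)))
E
```

```text
[367.791 306.571 143.702] 55.13306009862049
xyz [ 0.214 -0.179  0.693] axyz [ 0.     0.    -0.366]
[ 248   88   74  116 3645] ((351.6026611328125, 362.3601989746094), (109.7304916381836, 30.280242919921875), 88.97081756591797)
```

Request:
{"api": "send_rows", "payload": {
  "rows": [
    {"x":0.1,"y":-0.09,"z":0,"ax":0,"ay":0,"az":-0.12,"jaw":0.2},
    {"x":0.218,"y":-0.178,"z":0,"ax":0,"ay":0,"az":-0.24,"jaw":0.2},
    {"x":0.218,"y":-0.178,"z":0.1,"ax":0,"ay":0,"az":-0.365,"jaw":0.2},
    {"x":0.218,"y":-0.178,"z":0.25,"ax":0,"ay":0,"az":-0.365,"jaw":0.2},
    {"x":0.218,"y":-0.178,"z":0.45,"ax":0,"ay":0,"az":-0.365,"jaw":0.2},
    {"x":0.218,"y":-0.178,"z":0.62,"ax":0,"ay":0,"az":-0.365,"jaw":0.2},
    {"x":0.218,"y":-0.178,"z":0.69,"ax":0,"ay":0,"az":-0.365,"jaw":0.2},
    {"x":0.218,"y":-0.178,"z":0.69,"ax":0,"ay":0,"az":-0.365,"jaw":0},
    {"x":0.218,"y":-0.178,"z":0.69,"ax":0,"ay":0,"az":-0.365,"jaw":-0.4},
    {"x":0.218,"y":-0.178,"z":0.69,"ax":0,"ay":0,"az":-0.365,"jaw":-1}
  ]
}}

```text
time: 70.0
tool_pos: [352.7, 361.3, 6.8]
tcp_rot: [3.14, -0.001, 1.551]
contact_force: [0.4, 0.5, -0.5]
grip_width: 30.6
finger_force: 0.0
```

Request:
{"api": "send_rows", "payload": {
  "rows": [
    {"x":0,"y":0,"z":0,"ax":0,"ay":0,"az":0,"jaw":-1},
    {"x":0,"y":0,"z":0,"ax":0,"ay":0,"az":0,"jaw":-1},
    {"x":0,"y":0,"z":0,"ax":0,"ay":0,"az":0,"jaw":-1},
    {"x":0,"y":0,"z":-0.1,"ax":0,"ay":0,"az":0,"jaw":-1},
    {"x":0,"y":0,"z":-0.25,"ax":0,"ay":0,"az":0,"jaw":-1},
    {"x":-0.05,"y":0,"z":-0.4,"ax":0,"ay":0,"az":0,"jaw":-1},
    {"x":-0.15,"y":0,"z":-0.5,"ax":0,"ay":0,"az":0,"jaw":-1},
    {"x":-0.28,"y":0,"z":-0.55,"ax":0,"ay":0,"az":0,"jaw":-1},
    {"x":-0.38,"y":0,"z":-0.55,"ax":0,"ay":0,"az":0,"jaw":-1},
    {"x":-0.42,"y":0,"z":-0.55,"ax":0,"ay":0,"az":0,"jaw":-1}
  ]
}}

```text
time: 71.25
tool_pos: [350.2, 276.1, 116.0]
tcp_rot: [3.141, -0.0, 1.55]
contact_force: [0.2, 0.4, -0.5]
grip_width: 29.4
finger_force: 30.0
```

```bash
python3 tgt.py 596.5 -249.9 12 1.688;python3 off.py
```

```text
[350.188 276.087 116.048] 29.351901208286442
xyz [-2.603  1.287  0.52 ] axyz [ 0.    -0.    -0.132]
[350.2 276.1 116. ] [ 3.1 -0.   1.5]
```

Request:
{"api": "send_rows", "payload": {
  "rows": [
    {"x":-0.06,"y":0.03,"z":0,"ax":0,"ay":0,"az":0,"jaw":-1},
    {"x":-0.17,"y":0.08,"z":0,"ax":0,"ay":0,"az":0,"jaw":-1},
    {"x":-0.3,"y":0.15,"z":0,"ax":0,"ay":0,"az":0,"jaw":-1},
    {"x":-0.44,"y":0.22,"z":0,"ax":0,"ay":0,"az":0,"jaw":-1},
    {"x":-0.58,"y":0.29,"z":0,"ax":0,"ay":0,"az":0,"jaw":-1},
    {"x":-0.7,"y":0.35,"z":0,"ax":0,"ay":0,"az":0,"jaw":-1},
    {"x":-0.8,"y":0.4,"z":0,"ax":0,"ay":0,"az":0,"jaw":-1},
    {"x":-0.88,"y":0.44,"z":0,"ax":0,"ay":0,"az":0,"jaw":-1},
    {"x":-0.93,"y":0.46,"z":0,"ax":0,"ay":0,"az":0,"jaw":-1},
    {"x":-0.95,"y":0.47,"z":0,"ax":0,"ay":0,"az":0,"jaw":-1}
  ]
}}

```text
time: 72.55
tool_pos: [440.6, 84.6, 115.6]
tcp_rot: [-3.141, 0.0, 1.55]
contact_force: [-1.1, -1.0, -0.7]
grip_width: 30.0
finger_force: 30.0
```

Request:
{"api": "send_rows", "payload": {
  "rows": [
    {"x":-0.06,"y":0.03,"z":0,"ax":0,"ay":0,"az":0,"jaw":-1},
    {"x":-0.17,"y":0.08,"z":0,"ax":0,"ay":0,"az":0,"jaw":-1},
    {"x":-0.3,"y":0.15,"z":0,"ax":0,"ay":0,"az":0,"jaw":-1},
    {"x":-0.44,"y":0.22,"z":0,"ax":0,"ay":0,"az":-0.03,"jaw":-1},
    {"x":-0.58,"y":0.29,"z":0,"ax":0,"ay":0,"az":-0.07,"jaw":-1},
    {"x":-0.7,"y":0.35,"z":0,"ax":0,"ay":0,"az":-0.1,"jaw":-1},
    {"x":-0.8,"y":0.4,"z":0,"ax":0,"ay":0,"az":-0.13,"jaw":-1},
    {"x":-0.88,"y":0.44,"z":0,"ax":0,"ay":0,"az":-0.13,"jaw":-1},
    {"x":-0.93,"y":0.46,"z":0,"ax":0,"ay":0,"az":-0.13,"jaw":-1},
    {"x":-0.95,"y":0.47,"z":0,"ax":0,"ay":0,"az":-0.13,"jaw":-1}
  ]
}}

```text
time: 73.8
tool_pos: [530.6, -107.2, 115.6]
tcp_rot: [-3.141, -0.0, 1.686]
contact_force: [-0.1, 0.0, -0.4]
grip_width: 29.4
finger_force: 30.0
```

```bash
python3 tgt.py 596.5 -249.9 13 1.688; python3 - <<'E'
from h import *
np.set_printoptions(precision=1,suppress=True)
p,d,c,o=shot("top","top3");P=cloud(c,d);Z=P[...,2]
w=(abs(P[...,0]-626)<85)&(abs(P[...,1]+246)<80)
q=P[w&(Z>44)&(Z<54)];print("short top in box",len(q))
m=w&(Z>45.5)&(Z<53.4)&(P[...,0]>615)&(P[...,0]<700);k,L,s,ct=cv2.connectedComponentsWithStats(m.astype(np.uint8))
for i in range(1,k):
    if s[i,4]>60: print(s[i],cv2.minAreaRect(P[L==i][:,:2].astype(np.float32)))
E
```

```text
[ 530.593 -107.151  115.595] 29.41139163392078
xyz [-0.747  0.245  0.513] axyz [-0.    -0.    -0.002]
short top in box 411
[393 169  17  21 192] ((661.5547485351562, -241.4686737060547), (59.920345306396484, 45.57247543334961), 7.324929714202881)
```

Request:
{"api": "send_rows", "payload": {
  "rows": [
    {"x":-0.06,"y":0.02,"z":0,"ax":0,"ay":0,"az":0,"jaw":-1},
    {"x":-0.17,"y":0.06,"z":0,"ax":0,"ay":0,"az":0,"jaw":-1},
    {"x":-0.3,"y":0.1,"z":0,"ax":0,"ay":0,"az":0,"jaw":-1},
    {"x":-0.44,"y":0.14,"z":0,"ax":0,"ay":0,"az":0,"jaw":-1},
    {"x":-0.58,"y":0.18,"z":0,"ax":0,"ay":0,"az":0,"jaw":-1},
    {"x":-0.68,"y":0.21,"z":0,"ax":0,"ay":0,"az":0,"jaw":-1},
    {"x":-0.74,"y":0.23,"z":0,"ax":0,"ay":0,"az":0,"jaw":-1},
    {"x":-0.748,"y":0.23,"z":0.03,"ax":0,"ay":0,"az":0,"jaw":-1},
    {"x":-0.748,"y":0.23,"z":0.1,"ax":0,"ay":0,"az":0,"jaw":-1},
    {"x":-0.748,"y":0.23,"z":0.18,"ax":0,"ay":0,"az":0,"jaw":-1}
  ]
}}

```text
time: 75.1
tool_pos: [593.2, -249.2, 78.5]
tcp_rot: [-3.141, -0.001, 1.688]
contact_force: [0.9, 0.7, 0.1]
grip_width: 29.8
finger_force: 30.0
```

```bash
python3 tgt.py 593.5 -250.3 13 1.688
```

```text
[ 593.212 -249.228   78.486] 29.763463769661247
xyz [-0.006  0.001  0.327] axyz [-0.001 -0.001 -0.   ]
```

Request:
{"api": "send_rows", "payload": {
  "rows": [
    {"x":-0.005,"y":0,"z":0.08,"ax":0,"ay":0,"az":0,"jaw":-1},
    {"x":-0.005,"y":0,"z":0.16,"ax":0,"ay":0,"az":0,"jaw":-1},
    {"x":-0.005,"y":0,"z":0.24,"ax":0,"ay":0,"az":0,"jaw":-1},
    {"x":-0.005,"y":0,"z":0.3,"ax":0,"ay":0,"az":0,"jaw":-1},
    {"x":-0.005,"y":0,"z":0.32,"ax":0,"ay":0,"az":0,"jaw":-1},
    {"x":-0.005,"y":0,"z":0.32,"ax":0,"ay":0,"az":0,"jaw":-0.25},
    {"x":-0.005,"y":0,"z":0.32,"ax":0,"ay":0,"az":0,"jaw":-0.25},
    {"x":-0.005,"y":0,"z":0.32,"ax":0,"ay":0,"az":0,"jaw":-0.25},
    {"x":-0.005,"y":0,"z":0.2,"ax":0,"ay":0,"az":0,"jaw":-0.25},
    {"x":-0.005,"y":0,"z":0,"ax":0,"ay":0,"az":0,"jaw":-0.25}
  ]
}}

```text
time: 76.35
tool_pos: [592.9, -250.7, 79.3]
tcp_rot: [-3.139, -0.002, 1.687]
contact_force: [1.2, 0.3, 0.3]
grip_width: 34.5
finger_force: 0.0
```

Request:
{"api": "send_rows", "payload": {
  "rows": [
    {"x":0,"y":0,"z":-0.2,"ax":0,"ay":0,"az":0,"jaw":-0.25},
    {"x":0,"y":0,"z":-0.4,"ax":0,"ay":0,"az":0,"jaw":-0.25},
    {"x":0.2,"y":0,"z":-0.6,"ax":0,"ay":0,"az":0,"jaw":-0.25},
    {"x":0.4,"y":0,"z":-0.7,"ax":0,"ay":0,"az":0,"jaw":-0.25},
    {"x":0.6,"y":0,"z":-0.7,"ax":0,"ay":0,"az":0,"jaw":-0.25},
    {"x":0.8,"y":0,"z":-0.7,"ax":0,"ay":0,"az":0,"jaw":-0.25},
    {"x":0.95,"y":0,"z":-0.7,"ax":0,"ay":0,"az":0,"jaw":-0.25},
    {"x":0.95,"y":0,"z":-0.7,"ax":0,"ay":0,"az":0,"jaw":-0.25},
    {"x":0.95,"y":0,"z":-0.7,"ax":0,"ay":0,"az":0,"jaw":-0.25},
    {"x":0.95,"y":0,"z":-0.7,"ax":0,"ay":0,"az":0,"jaw":-0.25}
  ]
}}

```text
time: 77.6
tool_pos: [571.8, -63.5, 219.7]
tcp_rot: [3.141, 0.0, 1.686]
contact_force: [0.2, -0.1, -0.1]
grip_width: 34.2
finger_force: 0.0
```

```bash
python3 - <<'E'
from h import *
p,d,c,o=shot("top","top4");np.savez("top4.npz",p=p,d=d)
cv2.imwrite("pics/top4z.png",cv2.resize(p[110:300,150:490,::-1],None,fx=2.3,fy=2.3,interpolation=cv2.INTER_CUBIC))
E
```

```text
(no output)
```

View pics/top4z.png

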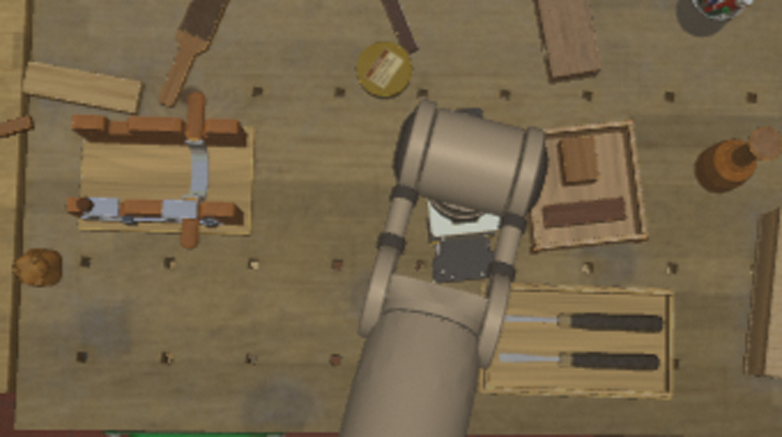

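```bash
python3 -c "
from plant import bot
print(bot.close_job())"
```

```text
the job is handed in; nothing more can be done
None
```

The job is handed in at about 78 s. The one inshave present hangs in bay 1 with the keeper slid shut over it, both gouges lie in the tray, and both offcuts are in the scrap box. The final top picture shows this, but the hand-in returned no verdict. On the way to the rack the grip slackened and dropped the inshave once; I picked it up again and hung it.

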